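Draw a batch of nuts from the gravity feeder into the pan and weigh it

TASK

Pick up the catch pan, hold it level under the mouth of the nut feeder and push the feeder's bar back with the pan's end wall, gently, until the gate sinks and lets the nuts go; hold it there until all six have slid off the chute into the pan. Then let the gate close, set the pan with the nuts softly down on the middle of the scale's platform and let go. Spill no nut on the desk, and leave the wrench, the mug and the tin alone.

Things in the scene. Friction and masses are not known exactly. Their poses are not given: they have to be found in the camera images.
- feeder: Sheet-steel gravity nut feeder, fixed to the desk; origin on the desk, 85 mm behind the lip. Its x axis is level and points uphill to the hopper, -x is the discharge direction, z up. Chute 70 mm wide inside, walls 40 mm, sloping 28 degrees down to -x. Base and uprights lie at x > -10 mm, so below and in front of the lip it is free except for the gate's arms and push bar
- lip (a point): Middle of the chute's lower edge (lip), 165 mm above the desk; axes as the feeder's. Six loose nuts lie on the chute behind the gate. With the gate down they all slide out by themselves within about 2 s (oiled steel) and drop to the space up to 85 mm in front (-x) of the lip
- gate (a joint): Spring-closed gate rocker, rad: 0 closed, 0.497 at its stop. It turns on two stub pins on the chute's sides, 37 mm behind and 31 mm above the lip. A blade 24 mm high closes the mouth 3 mm before the lip (when down, not below 145 mm over the desk); two arms hang from the pins and carry the push bar. Pushing the bar to the feeder's +x sinks the blade, flush with the floor only from about 0.47, just before the stop
- bar_mid (a point): Middle of the level push bar under the chute: black, 14 mm thick, 96 mm long, across the chute, on the rocker 78 mm from its pins. Closed it is 4 mm behind (+x) and 40 mm below the lip; at the stop 38 mm further to +x and 7 mm lower. The spring takes about 4 N at the bar to start and 9 N at the stop, and closes the gate when let go. It is pushed with the pan's end wall
- pan_mid (a point): Centre of the open aluminium catch pan, half-way up: 140 mm long (its x), 120 mm wide (y), 55 mm high, walls and floor 3 mm, flat bottom, about 0.18 kg empty; the point lies 27.5 mm above the underside. x points away from the handle, z up. The end wall that pushes the bar is its +x wall, outer face 70 mm from this point. Starts on the desk
- pan_grip (a point): Grip point on the pan's black bar handle, 100 mm from the pan's centre towards -x and 36 mm above the underside; the handle is straight, level, 18 mm wide (y), 28 mm high, and reaches from 70 to 146 mm from the pan's centre; axes as the pan's. Held here, the pan needs a firm grip, or it dips when the nuts land (they add about 2 N)
- scale_top (a point): Middle of the bench scale's square steel platform, 200 x 200 mm, its top 48 mm above the desk (the point is on the top); axes along its sides. The scale is fixed; on its -x side a keypad 60 mm deep and 32 mm high adjoins
- nut0_mid (a point): Centre of one of six equal M16 steel hex nuts, 24 mm across flats, 28 mm across corners, 13 mm high, about 34 g each; starts on the chute behind the gate
- nut1_mid (a point): Centre of another of the six nuts
- nut2_mid (a point): Centre of another of the six nuts
- nut3_mid (a point): Centre of another of the six nuts
- nut4_mid (a point): Centre of another of the six nuts
- nut5_mid (a point): Centre of another of the six nuts
- desk: The desk top, at height 0, with the robot on it; nothing to handle
- scale: The scale's housing and platform, fixed; origin on the desk under the platform's middle
- wrench: Bystander: a steel wrench 190 mm long lying on the desk
- mug: Bystander: white mug, 82 mm across, 85 mm high; origin under its middle
- tin: Bystander: grey paste tin, 76 mm across, 55 mm high; origin under its middle

How it is judged:
By the outcome, as a careful person would: the job done as asked, in the order asked, and still so for the second after the job is handed in, with the robot touching nothing.
It also fails if it takes over 67 s, if anything falls off the work surface, if the arm or the gripper's body presses on something with over 40 N, if the wrist force passes 120 N, or if a joint passes its speed limit or range.

ROBOT

A 6-joint arm with a two-finger parallel gripper is mounted at the origin on the work surface. World frame = base frame: x ahead of the robot, y to its left, z up, the work surface at z = 0. Lengths are in m, angles in rad, forces in N, time in s.
With the tool pointing down it reaches from about 0.35 to 0.875 m from the base axis. Payload 4.2 kg.
Tool frame: the origin (TCP) lies between the finger pads; the fingertips stand ahead of it and the grasp point (between the pads) lies 5 mm behind it (robot.tip_reach is the z of the fingertips in the tool frame, in m); z points along the fingers, y is the direction in which the jaws open and shut (so a half turn about z gives the same grasp; the last joint's range is limited). The gripper opens to 87 mm and grips with 3 to 60 N. Pads are 19 mm wide; open, the fingers measure 117 mm over their backs; the gripper's body (75 mm by 190 mm) begins 51 mm behind the grasp point.
Start: joints at [-1.013, 0.385, 0.008, 0, -1.194, -0.259], TCP at [0.184, -0.597, 0.237] pointing down, gripper open.
Joint ranges: [-3.14, 3.14], [-1.21, 2.06], [-1.07, 1.41], [-3.16, 2.05], [-2.99, -0.16], [-3.1, 3.1]. Speed limits (rad/s): [2.79, 2.79, 3.14, 3.14, 3.14, 3.14].

INTERFACE

Orientations are given as [roll, pitch, yaw] about the fixed x, y, z axes, in that order (R = Rz(yaw) Ry(pitch) Rx(roll)).
In Python, from cell import robot gives the robot as it stands.
- The arm moves only by the shell command python3 -m inch 'ROWS' [FORCE]. ROWS is JSON, a list of rows, each a list of 3 entries, a list of its own where there are three numbers: the shift along the tool's x, y, z in mm, then the turn, a rotation vector about the tool's x, y, z in rad, then the closure in counts, from 0 (fully open) to 255 (shut). In form: [[[tx, ty, tz], [ax, ay, az], claw], ...]. A call has 1 to 10 rows; each row shifts and turns the commanded pose from where the row before left it, along the tool's axes as they then stand; what a row does not reach is not made up. A row lasts 1/12 s, in which the tool goes at most 41.7 mm and 7.16 degrees, less where a joint would pass 70% of its speed; a pose out of reach is approached as far as the arm can. A call is refused whole if a number of a shift passes 41.7 or a number of a turn 0.125, either way. A call with a gripper value outside its range is refused whole. The fingers move at their own pace and stop on an object; FORCE is the grip in N (left out, the last holds). Time passes only in rows, so rows that do not move let the fingers close. It gives the time, the measured TCP pose, the force and the opening at its end, in the units of the state.
- robot.sense(): the state, without advancing time (a new reading comes with each control period).
- robot.read_camera(name): name is "scene" or "top" or "wrist"; returns a dict with "frame" (420x560x3 uint8, red, green, blue), "vfov" (degrees; the focal length in pixels is half the picture's height over the tangent of half this angle, whatever the lens; pixels are square), "cx", "cy" (the principal point, pixels), "view" (4x4, takes a point from world to camera coordinates); the wrist camera has in their place "hand_eye" (4x4, takes a point from camera to tool coordinates, whose origin is the TCP and whose axes are the flange's). Camera axes: x right, y up, looking along -z (the intrinsics and any distortion apply to the point x, -y, -z); pixel columns grow to the right and rows downward; lengths in m; the calibration is good to about 2 mm. A picture is of the moment at which its call begins: read the wrist's pose just before it. There is no depth.
- robot.hand_in(): hands the job in, once; it reports no verdict.
The state is a dict: "clock": time; "joints": joint angles; "qd": joint speeds; "joint_torque": joint torques, N m; "eef_pos": TCP position; "eef_rot": TCP orientation; "ft_force": force on the tool from outside, world axes, zero at the start; "torque": the same for the moment, N m; "finger_gap": finger opening in m.
Only numpy, scipy, OpenCV 4.12 (cv2) and the standard library are available. Lean on these libraries where they do the work, as an engineer would, in place of code of your own. Each camera call takes 0.05 s, during which the arm holds its last target.

## Working session

There is one attempt and no reset: what is moved stays moved. The work goes in short steps, Python scripts to look and compute and a shell command to move; the robot and the scene stay as the last step left them, time stands still between calls to the robot, and variables do not carry over. Pictures are saved under pics/ and viewed, and the job is handed in when it is done.

```bash
ls -la; mkdir -p pics
python3 - <<'E'
from cell import robot
import cv2,numpy as np
s=robot.sense(); print({k:np.round(v,4) for k,v in s.items()}, robot.tip_reach)
for n in ("scene","top","wrist"):
    c=robot.read_camera(n); cv2.imwrite(f"pics/{n}0.png",c["frame"][:,:,::-1])
    print(n,{k:(np.round(v,5).tolist() if k!="frame" else v.shape) for k,v in c.items()})
E
```

```text
total 12
drwxr-xr-x  3 agent agent 4096 Dec  6 12:54 .
drwxr-xr-x 23 root  root  4096 Dec  6 12:54 ..
drwxr-xr-x  2 agent agent 4096 Dec  6 12:54 pics
{'clock': np.float64(0.0), 'joints': array([-1.0134e+00,  3.8550e-01,  6.6000e-03, -5.0000e-04, -1.1940e+00,
       -2.5860e-01]), 'qd': array([-0.0011,  0.0008,  0.0012, -0.0003, -0.0007, -0.001 ]), 'joint_torque': array([ 1.00000e-04, -3.90670e+01,  1.87406e+01,  4.21990e+00,
        1.08000e-02, -2.00000e-04]), 'eef_pos': array([ 0.1838, -0.5968,  0.2355]), 'eef_rot': array([ 3.1395e+00, -1.0000e-04, -2.8430e+00]), 'ft_force': array([-0.2359, -0.5484,  0.6509]), 'torque': array([-0.0053, -0.0213, -0.0455]), 'finger_gap': np.float64(0.0872)} 0.014
scene {'frame': (420, 560, 3), 'vfov': 53.03405, 'cx': 279.64785, 'cy': 205.36492, 'view': [[0.58045, 0.81419, 0.01306, -0.33069], [-0.50358, 0.3463, 0.79151, 0.22328], [0.63991, -0.466, 0.61102, -1.62446], [0.0, 0.0, 0.0, 1.0]]}
top {'frame': (420, 560, 3), 'vfov': 45.60002, 'cx': 281.22632, 'cy': 206.3044, 'view': [[0.00499, -0.99997, -0.00639, -0.05852], [0.99628, 0.00443, 0.08605, -0.64278], [-0.08602, -0.0068, 0.99627, -1.06818], [0.0, 0.0, 0.0, 1.0]]}
wrist {'frame': (420, 560, 3), 'vfov': 70.64437, 'cx': 279.62091, 'cy': 208.92688, 'hand_eye': [[0.00082, 0.96287, 0.26995, 0.07399], [1.0, -0.00089, 0.00013, -0.00024], [0.00037, 0.26995, -0.96287, -0.1479], [0.0, 0.0, 0.0, 1.0]]}
```

View pics/scene0.png

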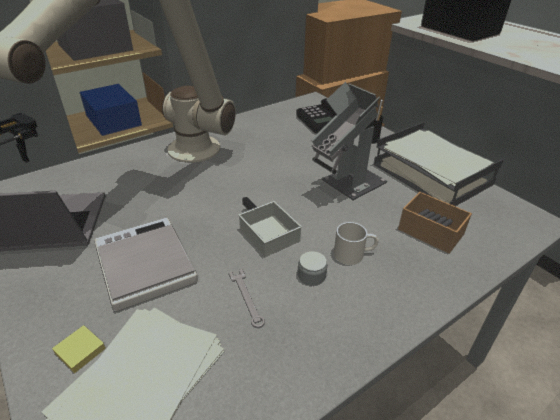

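View pics/top0.png

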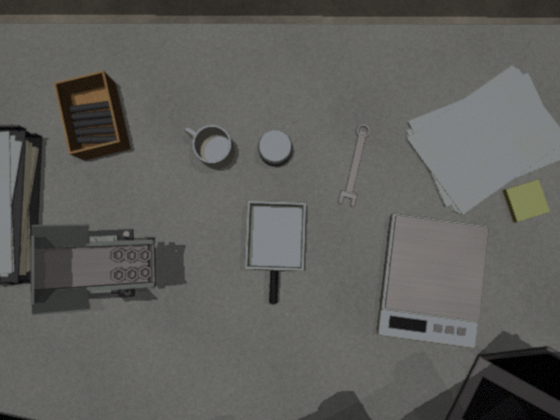

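View pics/wrist0.png

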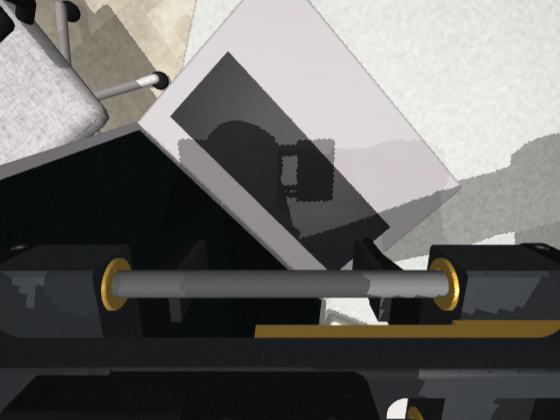

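```bash
cat > h.py <<'E'
import numpy as np,cv2
def ray(cam,u,v):
    V=np.array(cam["view"]); f=210/np.tan(np.radians(cam["vfov"]/2))
    d=np.array([(u-cam["cx"])/f,-(v-cam["cy"])/f,-1.]); R=V[:3,:3]; return -R.T@V[:3,3], R.T@d
def at(cam,u,v,z):
    o,d=ray(cam,u,v); return o+d*(z-o[2])/d[2]
def proj(cam,p):
    V=np.array(cam["view"]); f=210/np.tan(np.radians(cam["vfov"]/2))
    c=V[:3,:3]@np.array(p)+V[:3,3]; return np.array([cam["cx"]+f*c[0]/-c[2],cam["cy"]-f*c[1]/-c[2]])
def crop(fr,x0,x1,y0,y1,k,name):
    cv2.imwrite(name,cv2.resize(fr[y0:y1,x0:x1,::-1],None,fx=k,fy=k,interpolation=cv2.INTER_CUBIC))
E
python3 - <<'E'
from h import *
t=cv2.imread("pics/top0.png")[:,:,::-1]; s=cv2.imread("pics/scene0.png")[:,:,::-1]
crop(t,20,200,215,315,4,"pics/t_feed.png")
crop(t,225,325,190,315,4,"pics/t_pan.png")
crop(t,370,500,205,355,4,"pics/t_scale.png")
crop(s,290,400,75,205,4,"pics/s_feed.png")
E
```

```text
(no output)
```

View pics/t_feed.png

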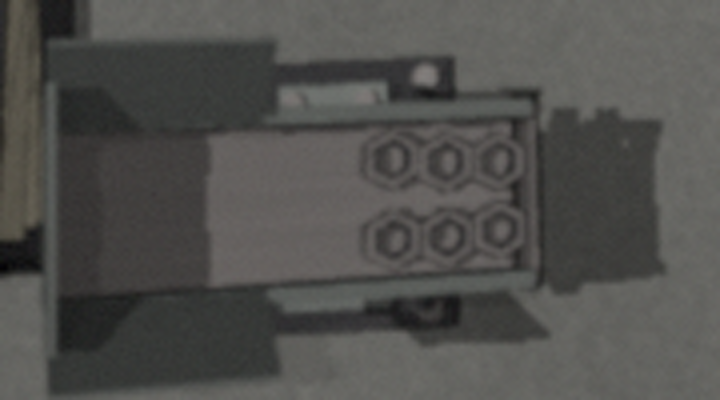

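View pics/t_pan.png

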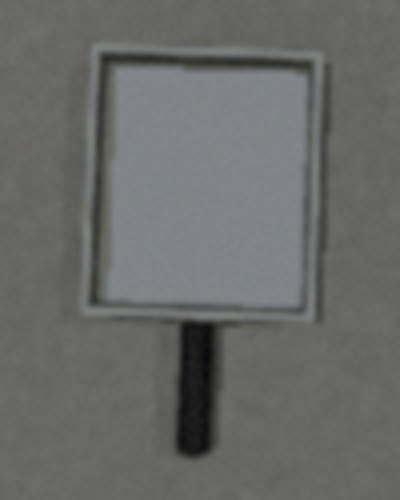

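View pics/t_scale.png

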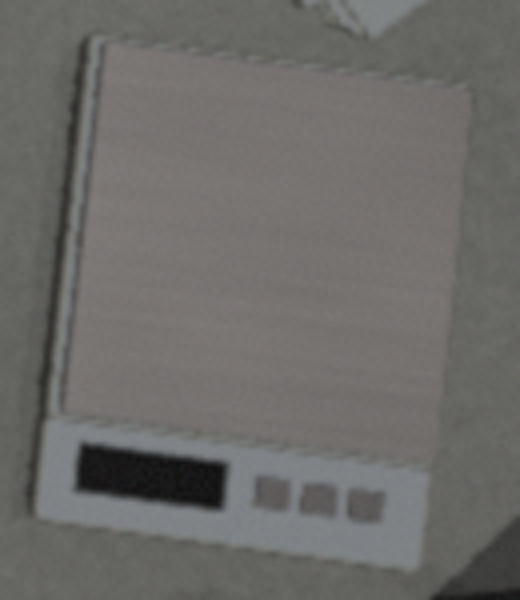

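View pics/s_feed.png

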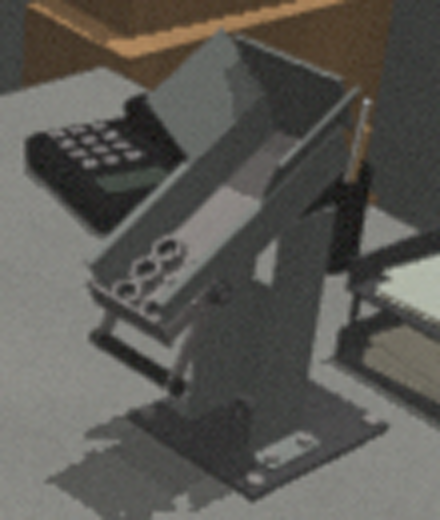

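Run:
```python
from h import *
from cell import robot
T=robot.read_camera("top"); S=robot.read_camera("scene")
print("pan");P=[at(T,225+u/4,190+v/4,.055) for u,v in [(95,45),(326,52),(316,321),(80,317)]]
for p in P: print(p.round(4))
c=np.mean(P,0);print(c, [np.linalg.norm(P[i]-P[(i+1)%4]) for i in range(4)])
h=at(T,225+194/4,190+455/4,.045);print("handle end",h)
d=(P[0]+P[1]-P[2]-P[3])/2; print("yaw",np.degrees(np.arctan2(d[1],d[0])), np.degrees(np.arctan2(*(c-h)[[1,0]])))
print("scale");P=[at(T,370+u/4,205+v/4,.048) for u,v in [(103,40),(470,88),(430,465),(63,415)]]
for p in P: print(p.round(4))
print(np.mean(P,0),[np.linalg.norm(P[i]-P[(i+1)%4]) for i in range(4)]); d=(P[0]+P[1]-P[2]-P[3])/2; print("yaw",np.degrees(np.arctan2(d[1],d[0])))
print("bar scene",at(S,290+95/4,75+337/4,.125),at(S,290+180/4,75+388/4,.125))
for z in (.165,.18,.189):print("mouth",z,at(T,20+541/4,215+90/4,z),at(T,20+541/4,215+288/4,z))
# side walls tops: lower edge points
print("wall tops far end z~?")
for a in [(541,95),(541,285),(50,85),(50,355)]: print(a,[at(T,20+a[0]/4,215+a[1]/4,z)[:2].round(4) for z in (.2,.3)])
print("base",[at(T,20+u/4,215+v/4,0.004)[:2].round(4) for u,v in [(278,40),(50,42),(50,395),(280,373),(453,57),(458,325)]])
for n,z,p in [("mug",.085,(212,146)),("tin",.055,(275,148))]: print(n,at(T,*p,z))
print(S['vfov'],at(S,313,267,.055),at(S,350,240,.085))
```

```text
pan
[0.6512 0.0139 0.055 ]
[ 0.648  -0.1097  0.055 ]
[ 0.5052 -0.1045  0.055 ]
[0.5066 0.0203 0.055 ]
[ 0.57777027 -0.04499401  0.055     ] [np.float64(0.12363879129884947), np.float64(0.1429013515393204), np.float64(0.124820948182174), np.float64(0.1447232584571951)]
handle end [ 0.4338586  -0.04024544  0.045     ]
yaw -2.3112477650319083 -1.8898715109469628
scale
[ 0.6236 -0.3015  0.048 ]
[ 0.5988 -0.497   0.048 ]
[ 0.4003 -0.47    0.048 ]
[ 0.4251 -0.2775  0.048 ]
[ 0.51195355 -0.38649067  0.048     ] [np.float64(0.1971424863221266), np.float64(0.20038608943926012), np.float64(0.19413906448274135), np.float64(0.1999862849012845)]
yaw -7.324465257376481
bar scene [0.48289758 0.19210495 0.125     ] [0.57630865 0.19874331 0.125     ]
mouth 0.165 [0.57030821 0.18387188 0.165     ] [0.47673674 0.18137038 0.165     ]
mouth 0.18 [0.56996999 0.17999174 0.18      ] [0.47786956 0.17752957 0.18      ]
mouth 0.189 [0.56976706 0.17766365 0.189     ] [0.47854926 0.17522508 0.189     ]
wall tops far end z~?
(541, 95) [array([0.5672, 0.1748]), array([0.5652, 0.1489])]
(541, 285) [array([0.4807, 0.1724]), array([0.4881, 0.1468])]
(50, 85) [array([0.5707, 0.4015]), array([0.5683, 0.351 ])]
(50, 355) [array([0.448 , 0.3956]), array([0.4589, 0.3457])]
base [array([0.6012, 0.3737]), array([0.5994, 0.5017]), array([0.4047, 0.4923]), array([0.4174, 0.3656]), array([0.5921, 0.2753]), array([0.4441, 0.268 ])]
mug [0.76464275 0.09023976 0.085     ]
tin [ 0.76702103 -0.04159632  0.055     ]
53.0340480458422 [ 0.7955859  -0.05931236  0.055     ] [0.79691861 0.06060472 0.085     ]
```

Run:
```python
from h import *
from cell import robot
S=robot.read_camera("scene");T=robot.read_camera("top")
for n,p in dict(pan0=(.6512,.0139,.055),pan1=(.648,-.1097,.055),pan2=(.5052,-.1045,.055),pan3=(.5066,.0203,.055),hend=(.434,-.04,.045),sc0=(.6236,-.3015,.048),sc1=(.5988,-.497,.048),sc2=(.4003,-.47,.048),sc3=(.4251,-.2775,.048),tin=(.767,-.0416,.055),mug=(.7646,.0902,.085),lip=(.5235,.1855,.165)).items(): print(n,proj(S,p).round(1))
fr=S["frame"];crop(fr,200,400,180,340,4,"pics/s_pan.png"); crop(fr,85,205,210,320,5,"pics/s_scale.png")
print(robot.sense()["clock"])
```

```text
pan0 [300.8 225.4]
pan1 [263.5 241.8]
pan2 [237.6 213.6]
pan3 [273.3 199.2]
hend [243.8 196.8]
sc0 [194.5 268. ]
sc1 [113.4 296.5]
sc2 [ 99.1 244.1]
sc3 [170.6 222.6]
tin [311.3 257.5]
mug [349.8 229. ]
lip [321.4 154.4]
0.35
```

View pics/s_pan.png

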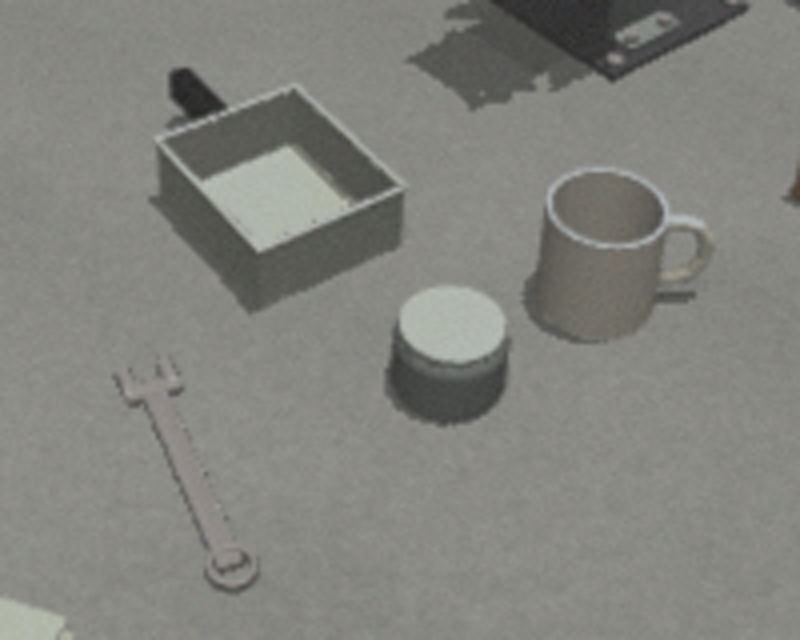

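View pics/s_scale.png

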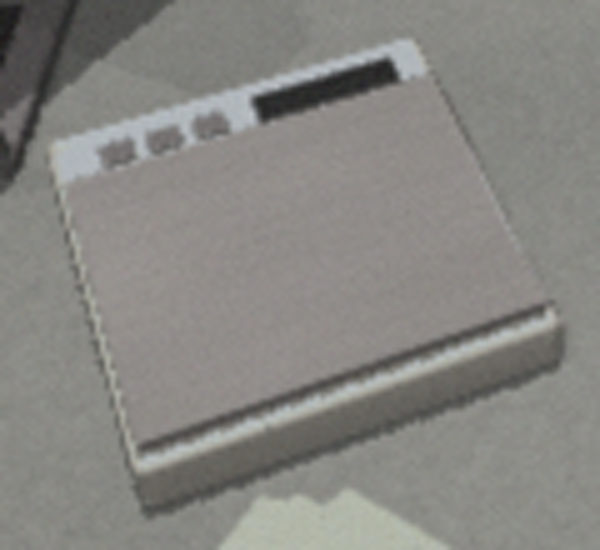

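```bash
cat >> h.py <<'E'
from scipy.spatial.transform import Rotation as Ro
def to(robot,p,yaw):
    s=robot.sense(); R=Ro.from_euler("xyz",s["eef_rot"]).as_matrix(); Rt=Ro.from_euler("xyz",[np.pi,0,yaw]).as_matrix()
    print("clock %.2f pos %s rot %s gap %.4f F %s"%(s["clock"],s["eef_pos"].round(4),s["eef_rot"].round(4),s["finger_gap"],s["ft_force"].round(2)), "joints",s["joints"].round(2))
    e=np.array(p)-s["eef_pos"]
    print("turn",Ro.from_matrix(R.T@Rt).as_rotvec().round(4)," shift mm before turn",(1e3*R.T@e).round(1)," after turn",(1e3*Rt.T@e).round(1),"dist",round(1e3*np.linalg.norm(e),1))
def wproj(cam,s,p):
    H=np.array(cam["hand_eye"]); R=Ro.from_euler("xyz",s["eef_rot"]).as_matrix()
    c=np.linalg.inv(H)@np.r_[R.T@(np.array(p)-s["eef_pos"]),1]; f=210/np.tan(np.radians(cam["vfov"]/2))
    return np.array([cam["cx"]+f*c[0]/-c[2],cam["cy"]-f*c[1]/-c[2]])
def wat(cam,s,u,v,z):
    H=np.array(cam["hand_eye"]); R=Ro.from_euler("xyz",s["eef_rot"]).as_matrix(); f=210/np.tan(np.radians(cam["vfov"]/2))
    d=R@H[:3,:3]@np.array([(u-cam["cx"])/f,-(v-cam["cy"])/f,-1]); o=R@H[:3,3]+s["eef_pos"]; return o+d*(z-o[2])/d[2]
E
python3 - <<'E'
from h import *
from cell import robot
to(robot,(.478,-.041,.19),-3.177)
E
```

```text
clock 0.35 pos [ 0.184  -0.5972  0.2363] rot [ 3.1411e+00 -1.0000e-04 -2.8428e+00] gap 0.0872 F [ 0.44 -0.3  -0.32] joints [-1.01  0.38  0.01 -0.   -1.19 -0.26]
turn [ 5.000e-04 -1.000e-04  3.342e-01]  shift mm before turn [-444.7  445.    46.5]  after turn [-274.2  566.2   46.3] dist 630.8
```

```bash
python3 -m inch '[[[0,0,0],[0,0,0.111],0],[[0,0,0],[0,0,0.111],0],[[0,0,0],[0,0,0.112],0],[[-16,33,0],[0,0,0],0],[[-16,33,0],[0,0,0],0],[[-16,33,0],[0,0,0],0],[[-16,33,0],[0,0,0],0],[[-16,33,0],[0,0,0],0],[[-16,33,0],[0,0,0],0],[[-16,33,0],[0,0,0],0]]' 60
python3 -m inch '[[[-16,33,5],[0,0,0],0],[[-16,33,5],[0,0,0],0],[[-16,33,5],[0,0,0],0],[[-16,33,5],[0,0,0],0],[[-16,33,5],[0,0,0],0],[[-16,33,5],[0,0,0],0],[[-16,33,5],[0,0,0],0],[[-16,33,5],[0,0,0],0],[[-16,33,4],[0,0,0],0],[[-16,33,0],[0,0,0],0]]'
python3 -m inch '[[[0,0,0],[0,0,0],0],[[0,0,0],[0,0,0],0],[[0,0,0],[0,0,0],0]]'
python3 - <<'E'
from h import *
from cell import robot
to(robot,(.478,-.041,.031),-3.177)
s=robot.sense();c=robot.read_camera("wrist"); cv2.imwrite("pics/w1.png",c["frame"][:,:,::-1])
for p in [(.434,-.0402,.045),(.5066,.0203,.055),(.5052,-.1045,.055)]: print(wproj(c,s,p))
E
```

```text
clock: 1.18
eef_pos: [0.3045, -0.3688, 0.2367]
eef_rot: [-3.141, 0.001, 3.106]
ft_force: [1.0, 0.9, -0.2]
finger_gap: 0.087
clock: 2.02
eef_pos: [0.4755, -0.0444, 0.192]
eef_rot: [-3.142, -0.001, 3.107]
ft_force: [0.1, -0.3, -0.1]
finger_gap: 0.0869
clock: 2.27
eef_pos: [0.4752, -0.0462, 0.1924]
eef_rot: [-3.141, -0.001, 3.107]
ft_force: [-0.4, 0.1, -0.2]
finger_gap: 0.0874
clock 2.27 pos [ 0.4752 -0.0462  0.1924] rot [-3.1415e+00 -7.0000e-04  3.1069e+00] gap 0.0874 F [-0.38  0.14 -0.2 ] joints [ 0.24  0.17 -0.41 -0.   -0.99 -1.85]
turn [-0.0001 -0.0007  0.0007]  shift mm before turn [ -2.7   5.3 161.4]  after turn [ -2.6   5.2 161.4] dist 161.5
[284.54959583 160.01945591]
[346.04004712 230.69765588]
[223.94894633 233.28781648]
```

View pics/w1.png

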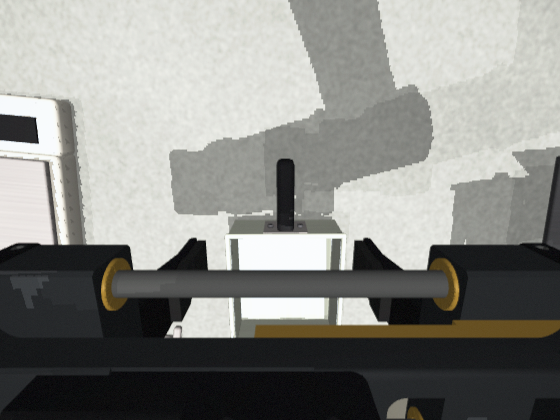

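Run:
```python
from h import *
from cell import robot
s=robot.sense();c=robot.read_camera("wrist");f=c["frame"]
crop(f,215,360,150,250,5,"pics/w1c.png")
for z,u,v in [(.05,285,159),(.05,285.5,222),(.055,228.5,235),(.055,345.5,235)]: print(wat(c,s,u,v,z))
```

```text
[ 0.43233378 -0.0402682   0.05      ]
[ 0.49670098 -0.04168531  0.05      ]
[ 0.5070368  -0.10056426  0.055     ]
[0.51120658 0.0193397  0.055     ]
```

View pics/w1c.png

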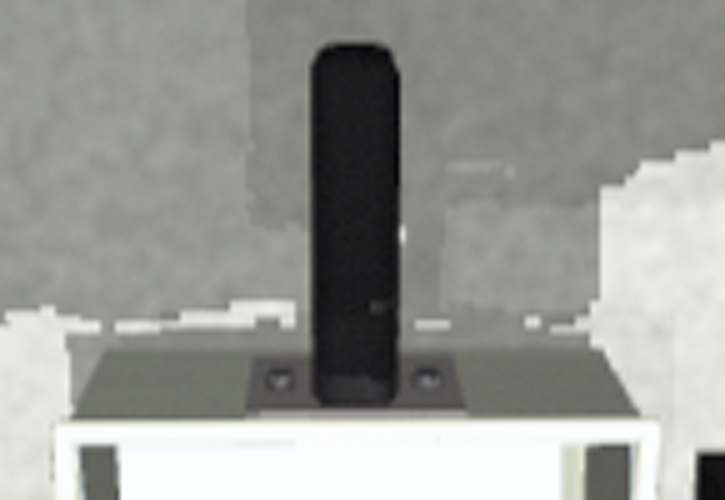

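```bash
python3 -m inch '[[[-2.7,5.2,20],[0,0,0],0],[[0,0,38],[0,0,0],0],[[0,0,38],[0,0,0],0],[[0,0,38],[0,0,0],0],[[0,0,22],[0,0,0],0],[[0,0,5],[0,0,0],0],[[0,0,0],[0,0,0],0],[[0,0,0],[0,0,0],0]]'
python3 - <<'E'
from h import *
from cell import robot
to(robot,(.478,-.041,.031),-3.177)
s=robot.sense();c=robot.read_camera("wrist"); cv2.imwrite("pics/w2.png",c["frame"][:,:,::-1])
E
```

```text
clock: 3.03
eef_pos: [0.4793, -0.0416, 0.0326]
eef_rot: [3.141, 0.002, 3.106]
ft_force: [1.8, -0.1, 0.5]
finger_gap: 0.087
clock 3.03 pos [ 0.4793 -0.0416  0.0326] rot [3.1414e+00 1.8000e-03 3.1058e+00] gap 0.0870 F [ 1.8  -0.11  0.51] joints [ 0.25  0.41 -0.59  0.   -0.57 -1.86]
turn [ 0.0002  0.0018 -0.0004]  shift mm before turn [1.4 0.5 1.6]  after turn [1.4 0.5 1.6] dist 2.2
```

View pics/w2.png

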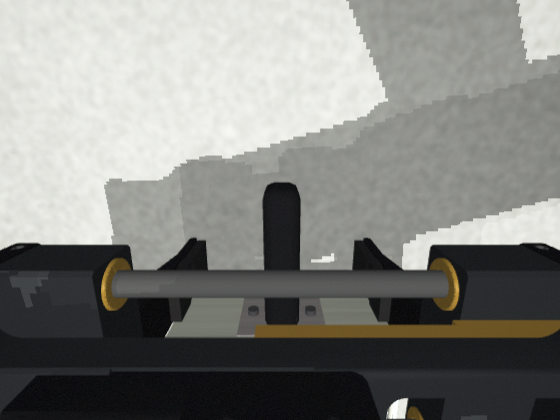

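```bash
python3 -m inch '[[[1,0.5,1.5],[0,0,0],0],[[0,0,0],[0,0,0],140],[[0,0,0],[0,0,0],200],[[0,0,0],[0,0,0],255],[[0,0,0],[0,0,0],255],[[0,0,0],[0,0,0],255],[[0,0,0],[0,0,0],255]]' 60
python3 -m inch '[[[0,0,0],[0,0,0],255],[[0,0,0],[0,0,0],255]]'
python3 - <<'E'
from h import *
from cell import robot
to(robot,(.478,-.041,.031),-3.177)
E
```

```text
clock: 3.67
eef_pos: [0.4775, -0.0405, 0.0301]
eef_rot: [3.142, 0.0, 3.106]
ft_force: [0.2, -0.9, -0.7]
finger_gap: 0.0551
clock: 3.83
eef_pos: [0.4775, -0.0405, 0.03]
eef_rot: [-3.142, -0.0, 3.106]
ft_force: [0.3, 0.3, -0.5]
finger_gap: 0.0417
clock 3.83 pos [ 0.4775 -0.0405  0.03  ] rot [-3.1416e+00 -2.0000e-04  3.1064e+00] gap 0.0417 F [ 0.28  0.25 -0.49] joints [ 0.26  0.41 -0.59 -0.   -0.57 -1.86]
turn [-0.     -0.0002  0.0002]  shift mm before turn [-0.6 -0.4 -1. ]  after turn [-0.6 -0.4 -1. ] dist 1.2
```

Fingers are slow (~80 mm/s); wait for closure.

```bash
python3 -m inch '[[[0,0,0],[0,0,0],255],[[0,0,0],[0,0,0],255],[[0,0,0],[0,0,0],255],[[0,0,0],[0,0,0],255],[[0,0,0],[0,0,0],255],[[0,0,0],[0,0,0],255]]' 60
python3 -m inch '[[[0,0,-4],[0,0,0],255],[[0,0,-8],[0,0,0],255],[[0,0,-12],[0,0,0],255],[[0,0,-12],[0,0,0],255],[[0,0,-12],[0,0,0],255],[[0,0,-12],[0,0,0],255],[[0,0,-12],[0,0,0],255],[[0,0,-12],[0,0,0],255],[[0,0,-4],[0,0,0],255]]' 60
python3 - <<'E'
from h import *
from cell import robot
to(robot,(.525,-.12,.113),-1.527)
s=robot.sense();c=robot.read_camera("wrist"); cv2.imwrite("pics/w3.png",c["frame"][:,:,::-1])
c=robot.read_camera("scene"); cv2.imwrite("pics/s3.png",c["frame"][:,:,::-1]);crop(c["frame"],180,380,80,240,4,"pics/s3c.png")
E
```

```text
clock: 4.33
eef_pos: [0.4775, -0.0406, 0.03]
eef_rot: [3.142, -0.0, 3.106]
ft_force: [0.2, -0.2, -0.1]
finger_gap: 0.0178
clock: 5.08
eef_pos: [0.4783, -0.0405, 0.1202]
eef_rot: [3.141, 0.003, 3.107]
ft_force: [0.7, -0.3, -1.3]
finger_gap: 0.018
clock 5.08 pos [ 0.4783 -0.0405  0.1202] rot [3.1409 0.0034 3.1066] gap 0.0180 F [ 0.73 -0.25 -1.3 ] joints [ 0.26  0.27 -0.5   0.   -0.8  -1.86]
turn [-0.0023  0.0032 -1.6496]  shift mm before turn [-49.5 -77.8   7.4]  after turn [ 81.5 -43.2   7.2] dist 92.5
```

View pics/s3c.png

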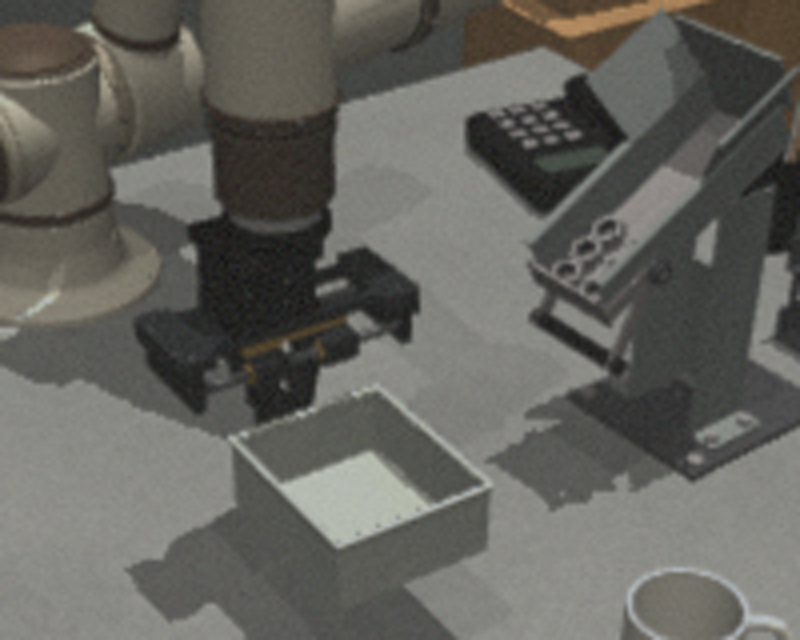

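View pics/w3.png

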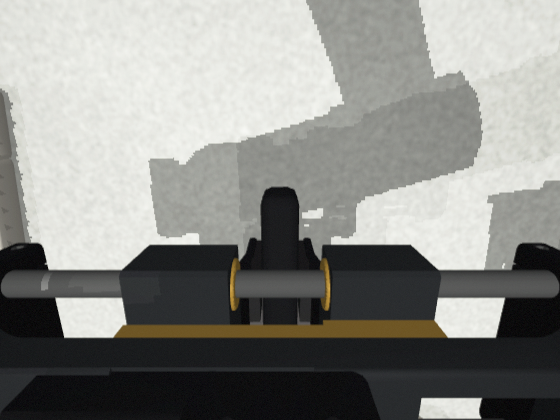

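```bash
python3 -m inch '[[[-12,-19,0],[0,0,0],255],[[-12,-19,0],[0,0,0],255],[[-12,-20,0],[0,0,0],255],[[-13,-20,0],[0,0,0],255],[[0,0,0],[0,0,-0.11],255],[[0,0,0],[0,0,-0.11],255],[[0,0,0],[0,0,-0.11],255],[[0,0,0],[0,0,-0.11],255],[[0,0,0],[0,0,-0.11],255],[[0,0,0],[0,0,-0.11],255]]'
python3 -m inch '[[[0,0,0],[0,0,-0.11],255],[[0,0,0],[0,0,-0.11],255],[[0,0,0],[0,0,-0.11],255],[[0,0,0],[0,0,-0.11],255],[[0,0,0],[0,0,-0.11],255],[[0,0,0],[0,0,-0.11],255],[[0,0,0],[0,0,-0.11],255],[[0,0,0],[0,0,-0.11],255],[[0,0,0],[0,0,-0.11],255],[[0,0,0],[0,0,0],255]]'
python3 -m inch '[[[0,0,2],[0,0,0],255],[[0,0,0],[0,0,0],255]]'
python3 - <<'E'
from h import *
from cell import robot
to(robot,(.525,-.12,.113),-1.527)
T=robot.read_camera("top"); crop(T["frame"],20,360,170,350,2.3,"pics/t4.png"); crop(T["frame"],110,260,200,320,5,"pics/t4c.png")
c=robot.read_camera("scene"); crop(c["frame"],180,380,60,220,4,"pics/s4c.png")
E
```

```text
clock: 6.02
eef_pos: [0.5228, -0.1203, 0.1169]
eef_rot: [3.14, -0.002, -2.512]
ft_force: [0.4, 0.6, -1.8]
finger_gap: 0.0175
clock: 6.85
eef_pos: [0.523, -0.1202, 0.117]
eef_rot: [3.14, 0.0, -1.525]
ft_force: [0.5, -0.7, -1.8]
finger_gap: 0.0177
clock: 7.02
eef_pos: [0.5231, -0.1202, 0.1152]
eef_rot: [3.14, 0.0, -1.529]
ft_force: [0.3, -0.1, -1.1]
finger_gap: 0.0171
clock 7.02 pos [ 0.5231 -0.1202  0.1152] rot [ 3.1400e+00  2.0000e-04 -1.5294e+00] gap 0.0171 F [ 0.35 -0.14 -1.12] joints [ 0.08  0.36 -0.37 -0.   -0.84 -0.03]
turn [ 0.0016  0.0002 -0.0024]  shift mm before turn [-0.1 -1.9  2.2]  after turn [-0.1 -1.9  2.2] dist 2.9
```

View pics/t4.png

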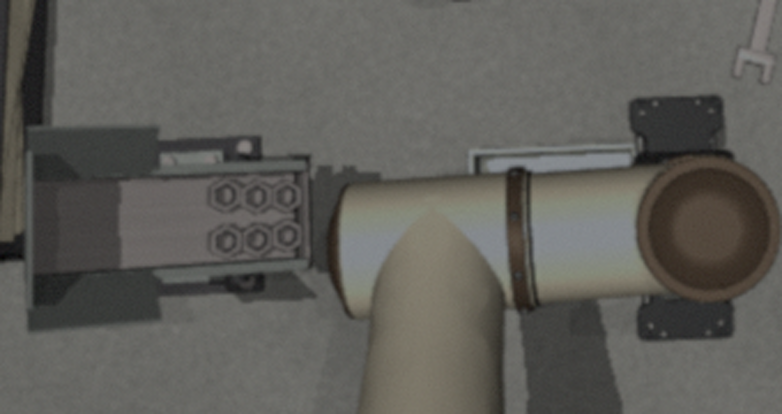

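View pics/s4c.png

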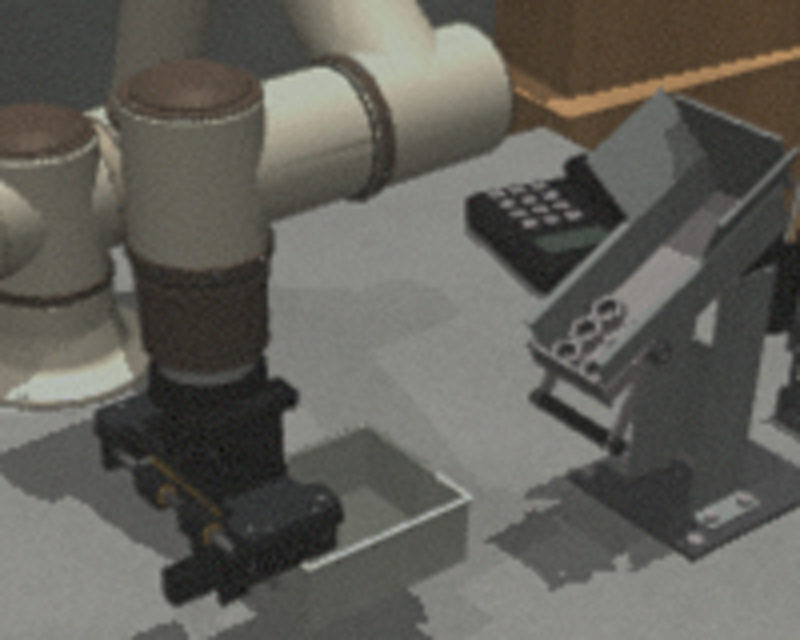

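Run:
```python
from h import *
from cell import robot
T=robot.read_camera("top"); S=robot.read_camera("scene")
def tri(a,b):
    o1,d1=ray(T,*a);o2,d2=ray(S,*b)
    t=np.linalg.lstsq(np.c_[d1,-d2],o2-o1,rcond=None)[0]; p,q=o1+d1*t[0],o2+d2*t[1]; return (p+q)/2,np.linalg.norm(p-q)
# 
print("band low", tri((20+515/2.3,170+235/2.3),(180+365/4,60+120/4)))
print("cyl end", tri((20+338/2.3,170+250/2.3),(180+480/4,60+85/4)))
print("wrist top cap",tri((20+708/2.3,170+228/2.3),(180+187/4,60+85/4)))
# feeder tops : hopper wall corners
crop(S["frame"],290,420,60,200,5,"pics/s_f2.png")
print(robot.sense()["clock"])
```

```text
band low (array([ 0.51921158, -0.00193763,  0.40940075]), np.float64(0.009549036358012275))
cyl end (array([0.50669249, 0.10367028, 0.40509778]), np.float64(0.0002465727213344663))
wrist top cap (array([ 0.52304968, -0.12051432,  0.45856494]), np.float64(0.0012049835655273881))
7.2167
```

View pics/s_f2.png

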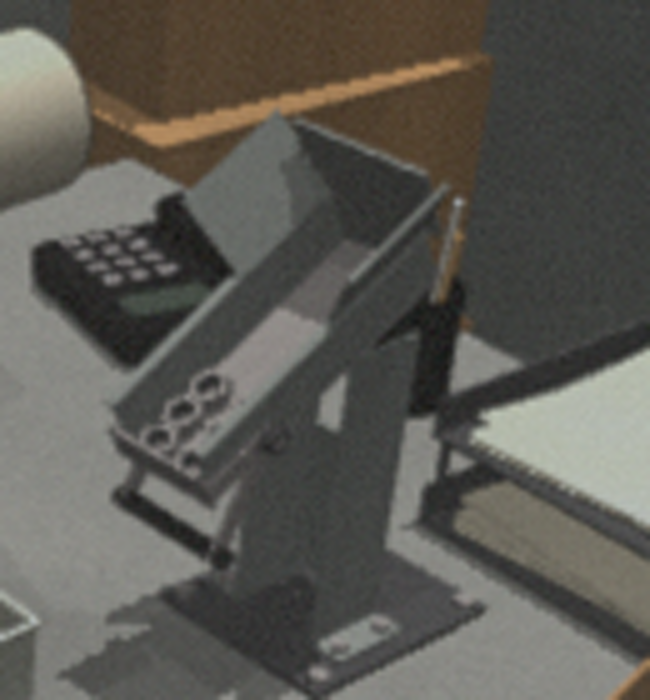

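Run:
```python
from h import *
from cell import robot
T=robot.read_camera("top"); S=robot.read_camera("scene")
def tri(a,b):
    o1,d1=ray(T,*a);o2,d2=ray(S,*b)
    t=np.linalg.lstsq(np.c_[d1,-d2],o2-o1,rcond=None)[0]; p,q=o1+d1*t[0],o2+d2*t[1]; return ((p+q)/2).round(4),np.linalg.norm(p-q).round(4)
f=lambda a,b:tri((20+a[0]/4,215+a[1]/4),(290+b[0]/5,60+b[1]/5))
print("hop-",f((50,355),(275,112)),"hop+",f((50,85),(430,178)))
print("mouth-",f((541,288),(112,433)),"mouth+",f((541,90),(213,495)))
for n,a in dict(bladeL=(112,433),bladeR=(213,495),barL=(117,493),barR=(225,560)).items():
  print(n,[at(S,290+a[0]/5,60+a[1]/5-2,z)[:2].round(4) for z in (.125,.165,.18)])
```

```text
hop- (array([0.4608, 0.3205, 0.3415]), np.float64(0.01)) hop+ (array([0.5683, 0.3357, 0.3322]), np.float64(0.0023))
mouth- (array([0.4789, 0.1823, 0.1714]), np.float64(0.0061)) mouth+ (array([0.5717, 0.184 , 0.173 ]), np.float64(0.0053))
bladeL [array([0.4079, 0.2474]), array([0.4618, 0.2006]), array([0.482 , 0.1831])]
bladeR [array([0.5061, 0.2505]), array([0.5544, 0.2036]), array([0.5724, 0.186 ])]
barL [array([0.4697, 0.2014]), array([0.52  , 0.1573]), array([0.5389, 0.1407])]
barR [array([0.5679, 0.2061]), array([0.6126, 0.1618]), array([0.6293, 0.1451])]
```

```bash
python3 -m inch '[[[-8,-7,1],[0,0,0],255],[[-15,-7.5,1],[0,0,0],255],[[-18,0,1],[0,0,0],255],[[-18,0,0],[0,0,0],255],[[-18,0,0],[0,0,0],255],[[-16,0,0],[0,0,0],255],[[-12,0,0],[0,0,0],255],[[-7,0,0],[0,0,0],255],[[0,0,0],[0,0,0],255]]'
python3 - <<'E'
from h import *
from cell import robot
to(robot,(.5315,.014,.112),-1.527)
T=robot.read_camera("top"); crop(T["frame"],100,260,200,320,5,"pics/t5c.png")
c=robot.read_camera("scene"); crop(c["frame"],260,380,100,210,6,"pics/s5c.png")
E
```

```text
clock: 8.07
eef_pos: [0.5335, -0.0064, 0.1131]
eef_rot: [-3.141, 0.0, -1.525]
ft_force: [0.8, 0.5, -0.8]
finger_gap: 0.0174
clock 8.07 pos [ 0.5335 -0.0064  0.1131] rot [-3.1412e+00  1.0000e-04 -1.5250e+00] gap 0.0174 F [ 0.84  0.54 -0.83] joints [ 0.29  0.36 -0.38 -0.   -0.83 -0.25]
turn [-0.0004  0.0001  0.002 ]  shift mm before turn [-20.5   1.1   1.1]  after turn [-20.5   1.1   1.1] dist 20.5
```

View pics/t5c.png

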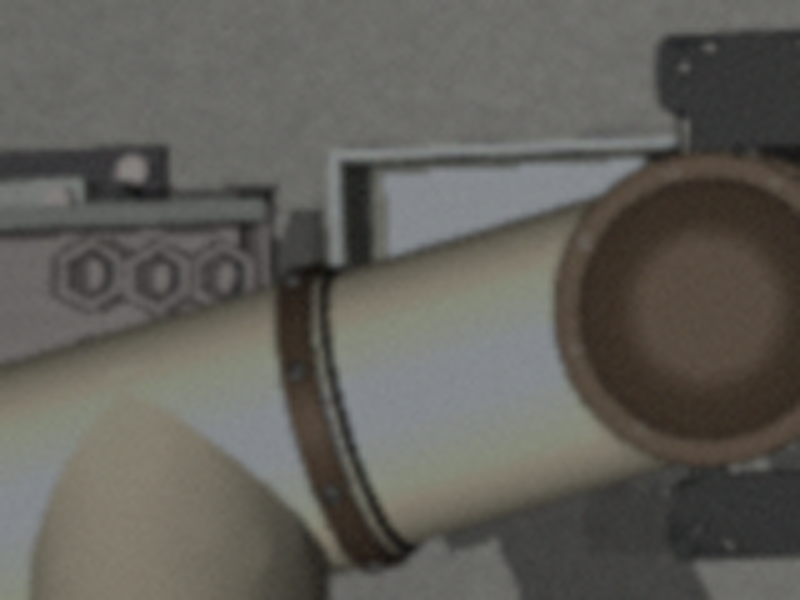

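View pics/s5c.png

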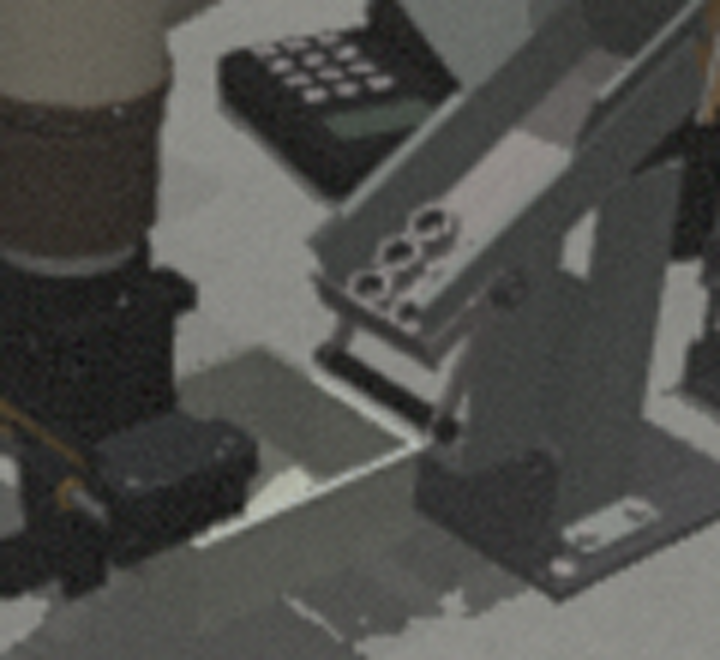

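Run:
```python
from h import *
from cell import robot
T=robot.read_camera("top"); S=robot.read_camera("scene")
def tri(a,b):
    o1,d1=ray(T,*a);o2,d2=ray(S,*b)
    t=np.linalg.lstsq(np.c_[d1,-d2],o2-o1,rcond=None)[0]; p,q=o1+d1*t[0],o2+d2*t[1]; return ((p+q)/2).round(4),np.linalg.norm(p-q).round(4)
print(tri((166,230.4),(330.3,173.5)))
for p in [(.5857,.166,.138),(.5857,.166,.128)]: print(proj(S,p),proj(T,p))
for z in (.138,.13): print(at(T,166,230.4,z),at(S,330.3,171.5,z))
```

```text
(array([0.5852, 0.171 , 0.1347]), np.float64(0.0003))
[329.17575377 173.1729287 ] [168.07092063 230.02996337]
[328.88938814 175.99802937] [169.23934549 230.2250119 ]
[0.58495349 0.1700596  0.138     ] [0.58071689 0.17470008 0.138     ]
[0.58524833 0.17195943 0.13      ] [0.57176683 0.1833757  0.13      ]
```

```bash
python3 -m inch '[[[-2,0,0],[0,0,0],255],[[-2,0,0],[0,0,0],255],[[-2,0,0],[0,0,0],255],[[-2,0,0],[0,0,0],255],[[-2,0,0],[0,0,0],255],[[-2,0,0],[0,0,0],255],[[-2,0,0],[0,0,0],255],[[-2,0,0],[0,0,0],255]]'
python3 -m inch '[[[-2,0,0],[0,0,0],255],[[-2,0,0],[0,0,0],255],[[-2,0,0],[0,0,0],255],[[-2,0,0],[0,0,0],255]]'
python3 -m inch '[[[-2,0,0],[0,0,0],255],[[-2,0,0],[0,0,0],255],[[-2,0,0],[0,0,0],255],[[-2,0,0],[0,0,0],255]]'
python3 - <<'E'
from h import *
from cell import robot
to(robot,(.5315,.052,.112),-1.527)
c=robot.read_camera("scene"); crop(c["frame"],260,380,100,210,6,"pics/s6c.png")
E
```

```text
clock: 8.93
eef_pos: [0.5325, 0.0085, 0.1131]
eef_rot: [3.142, -0.0, -1.527]
ft_force: [0.5, 0.2, -1.2]
finger_gap: 0.0174
clock: 9.27
eef_pos: [0.5322, 0.0165, 0.1131]
eef_rot: [-3.142, 0.0, -1.527]
ft_force: [0.2, -0.1, -1.9]
finger_gap: 0.0177
clock: 9.6
eef_pos: [0.5315, 0.0234, 0.1129]
eef_rot: [3.14, -0.002, -1.527]
ft_force: [0.6, -6.1, -3.9]
finger_gap: 0.0175
clock 9.60 pos [0.5315 0.0234 0.1129] rot [ 3.1404e+00 -1.6000e-03 -1.5268e+00] gap 0.0175 F [ 0.63 -6.13 -3.87] joints [ 0.35  0.36 -0.39  0.   -0.83 -0.31]
turn [ 0.0011 -0.0016  0.0002]  shift mm before turn [-28.6  -1.2   0.9]  after turn [-28.6  -1.2   0.9] dist 28.6
```

View pics/s6c.png

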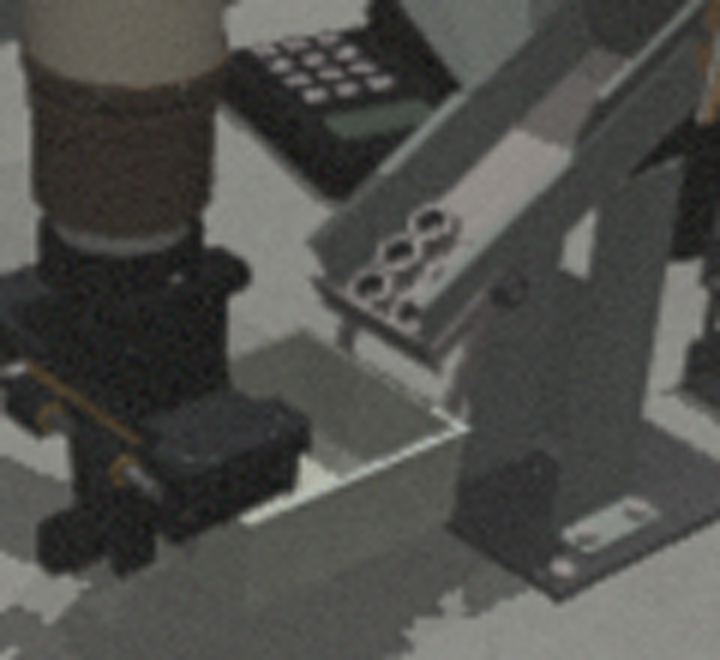

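```bash
python3 -m inch '[[[-2,0,0],[0,0,0],255],[[-2,0,0],[0,0,0],255],[[-2,0,0],[0,0,0],255],[[-2,0,0],[0,0,0],255],[[-2,0,0],[0,0,0],255],[[-2,0,0],[0,0,0],255]]'
python3 -m inch '[[[-2,0,0],[0,0,0],255],[[-2,0,0],[0,0,0],255],[[-2,0,0],[0,0,0],255],[[-2,0,0],[0,0,0],255],[[-2,0,0],[0,0,0],255]]'
python3 - <<'E'
from h import *
from cell import robot
to(robot,(.5305,.057,.113),-1.527)
c=robot.read_camera("scene"); crop(c["frame"],260,380,100,210,6,"pics/s7c.png")
E
```

```text
clock: 10.15
eef_pos: [0.5302, 0.0348, 0.1123]
eef_rot: [3.138, -0.003, -1.527]
ft_force: [0.3, -5.6, -3.7]
finger_gap: 0.0174
clock: 10.57
eef_pos: [0.5294, 0.0445, 0.1122]
eef_rot: [3.137, -0.003, -1.527]
ft_force: [0.4, -7.4, -3.8]
finger_gap: 0.0175
clock 10.57 pos [0.5294 0.0445 0.1122] rot [ 3.1372e+00 -3.1000e-03 -1.5269e+00] gap 0.0175 F [ 0.4  -7.42 -3.8 ] joints [ 0.39  0.36 -0.39  0.   -0.83 -0.35]
turn [ 0.0044 -0.0031  0.0001]  shift mm before turn [-12.4  -1.6  -0.9]  after turn [-12.4  -1.6  -0.8] dist 12.6
```

View pics/s7c.png

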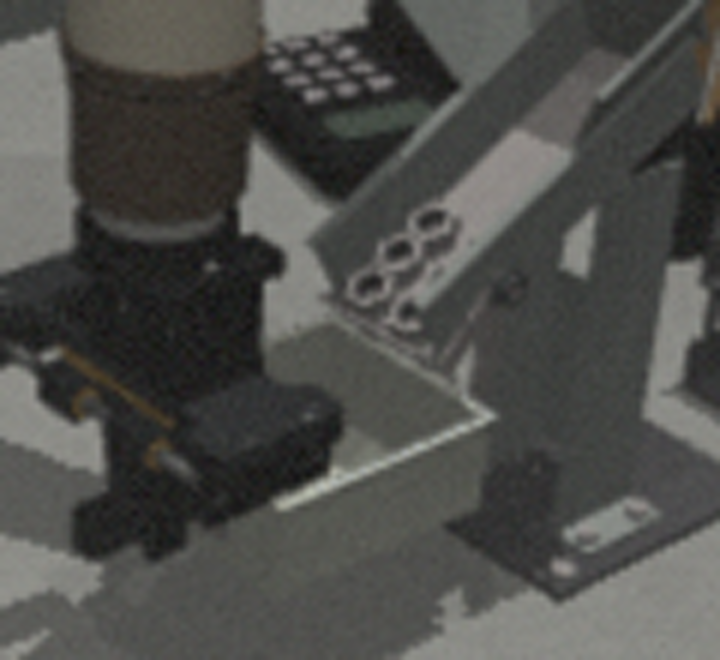

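Run:
```python
from h import *
from cell import robot
c=robot.read_camera("scene"); crop(c["frame"],230,430,0,200,3.5,"pics/s8.png")
```

```text
(no output)
```

View pics/s8.png

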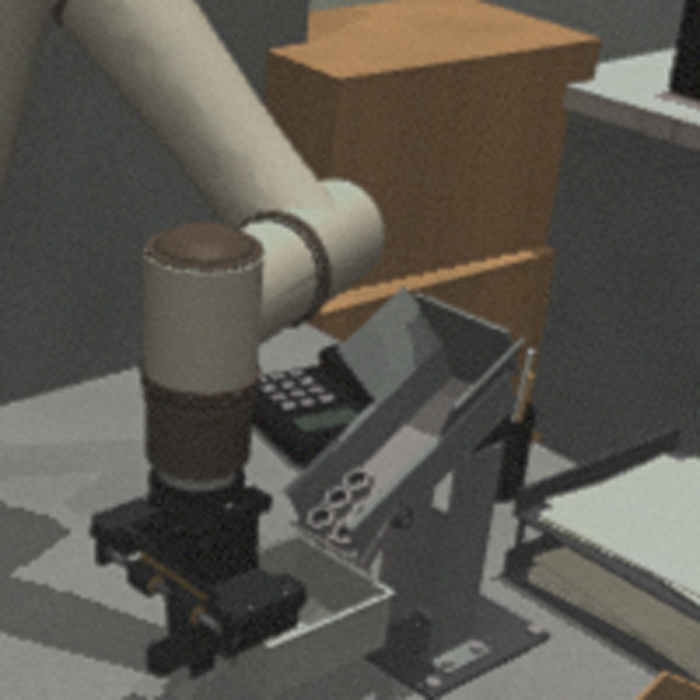

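Arm clear of the hopper. Continue to the stop.

```bash
python3 -m inch '[[[-2,0,0],[0,0,0],255],[[-2,0,0],[0,0,0],255],[[-2,0,0],[0,0,0],255],[[-2,0,0],[0,0,0],255]]'
python3 -m inch '[[[-1.5,0,0],[0,0,0],255],[[-1.5,0,0],[0,0,0],255]]'
python3 -m inch '[[[-1.5,0,0],[0,0,0],255],[[-1,0,0],[0,0,0],255]]'
python3 - <<'E'
from h import *
from cell import robot
to(robot,(.5305,.057,.113),-1.527)
c=robot.read_camera("scene"); crop(c["frame"],260,380,100,210,6,"pics/s9c.png")
E
```

```text
clock: 11.0
eef_pos: [0.529, 0.0522, 0.1121]
eef_rot: [3.137, -0.004, -1.527]
ft_force: [1.8, -9.1, -4.7]
finger_gap: 0.0171
clock: 11.17
eef_pos: [0.5286, 0.0548, 0.112]
eef_rot: [3.136, -0.004, -1.527]
ft_force: [1.0, -9.5, -5.0]
finger_gap: 0.0176
clock: 11.33
eef_pos: [0.5284, 0.057, 0.1119]
eef_rot: [3.136, -0.005, -1.527]
ft_force: [1.7, -10.4, -5.3]
finger_gap: 0.0174
clock 11.33 pos [0.5284 0.057  0.1119] rot [ 3.1359 -0.0045 -1.5269] gap 0.0174 F [  1.65 -10.38  -5.29] joints [ 0.41  0.36 -0.39  0.   -0.83 -0.37]
turn [ 0.0057 -0.0045  0.0001]  shift mm before turn [ 0.1 -2.1 -1.1]  after turn [ 0.1 -2.1 -1.1] dist 2.3
```

View pics/s9c.png

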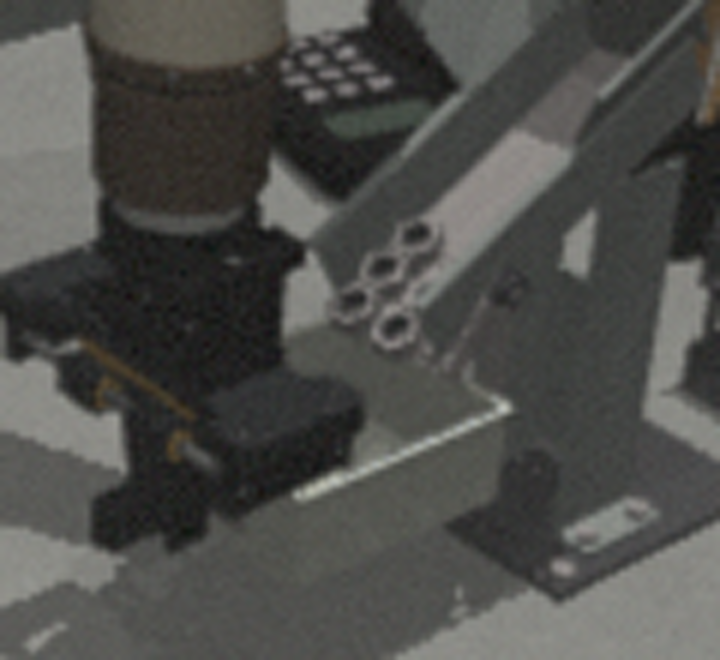

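```bash
python3 -m inch '[[[-1,0,0],[0,0,0],255],[[-0.5,0,0],[0,0,0],255],[[0,0,0],[0,0,0],255],[[0,0,0],[0,0,0],255],[[0,0,0],[0,0,0],255],[[0,0,0],[0,0,0],255],[[0,0,0],[0,0,0],255],[[0,0,0],[0,0,0],255],[[0,0,0],[0,0,0],255],[[0,0,0],[0,0,0],255]]'
python3 -m inch '[[[0,0,0],[0,0,0],255],[[0,0,0],[0,0,0],255],[[0,0,0],[0,0,0],255],[[0,0,0],[0,0,0],255],[[0,0,0],[0,0,0],255],[[0,0,0],[0,0,0],255],[[0,0,0],[0,0,0],255],[[0,0,0],[0,0,0],255],[[0,0,0],[0,0,0],255],[[0,0,0],[0,0,0],255]]'
python3 - <<'E'
from h import *
from cell import robot
to(robot,(.5305,.057,.113),-1.527)
c=robot.read_camera("scene"); crop(c["frame"],260,380,100,210,6,"pics/s10c.png")
T=robot.read_camera("top"); crop(T["frame"],80,260,190,320,4,"pics/t10c.png")
E
```

```text
clock: 12.22
eef_pos: [0.5278, 0.0586, 0.1114]
eef_rot: [3.134, -0.004, -1.527]
ft_force: [-0.0, -9.2, -5.2]
finger_gap: 0.0177
clock: 13.05
eef_pos: [0.5278, 0.0586, 0.1114]
eef_rot: [3.134, -0.004, -1.527]
ft_force: [1.1, -8.7, -5.6]
finger_gap: 0.0172
clock 13.05 pos [0.5278 0.0586 0.1114] rot [ 3.1344 -0.0045 -1.527 ] gap 0.0172 F [ 1.13 -8.65 -5.61] joints [ 0.42  0.36 -0.39  0.   -0.83 -0.37]
turn [ 0.0072 -0.0045 -0.    ]  shift mm before turn [ 1.7 -2.6 -1.6]  after turn [ 1.7 -2.7 -1.6] dist 3.5
```

View pics/s10c.png

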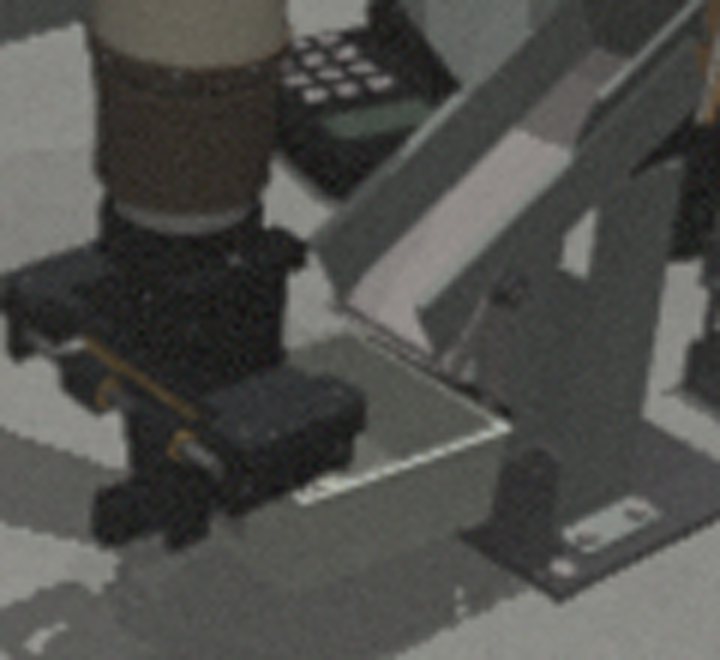

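View pics/t10c.png

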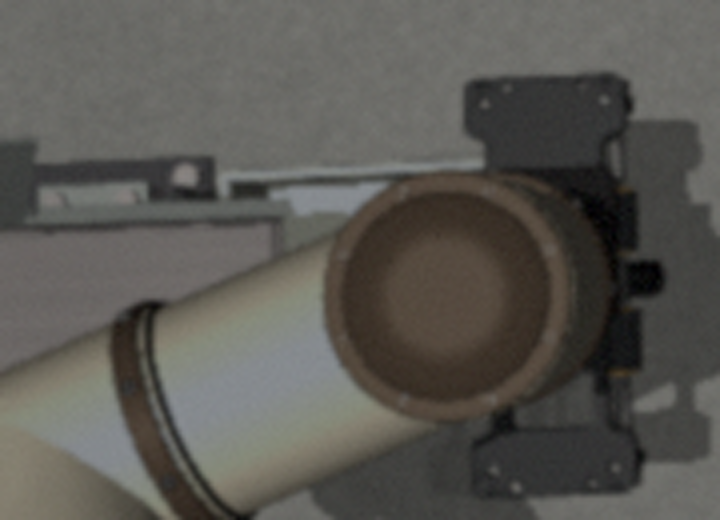

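Run:
```python
from h import *
from cell import robot
T=robot.read_camera("top"); S=robot.read_camera("scene")
a=np.array([.5278-.0075+.06,.0586+.1726,0])
for z in (.137,.132,.127,.122): print(z,proj(S,a+[0,0,z]),proj(T,a+[0,0,z]))
# near handle rim corner? 
b=np.array([.5278-.0013+.06,.0586+.0326,.1364]); print(proj(S,b),proj(T,b))
s=robot.sense(); c=robot.read_camera("wrist"); cv2.imwrite("pics/w10.png",c["frame"][:,:,::-1]); print(s["torque"],s["ft_force"])
print("obs",260+508/6,100+428/6, 80+230/4,190+175/4)
crop(S["frame"],290,350,140,200,10,"pics/s10d.png")
```

```text
0.137 [344.29678357 165.96506075] [135.04456154 232.63714354]
0.132 [344.12102674 167.36017155] [135.79762947 232.72192031]
0.127 [343.94610677 168.74863951] [136.54314299 232.80584665]
0.122 [343.77201771 170.13051198] [137.28121523 232.88893529]
[309.52634792 181.86097137] [206.20992887 229.83535424]
[-3.21001196 -0.21853667  0.17076058] [ 1.15297152 -7.88073982 -6.07995355]
obs 344.6666666666667 171.33333333333331 137.5 233.75
```

View pics/w10.png

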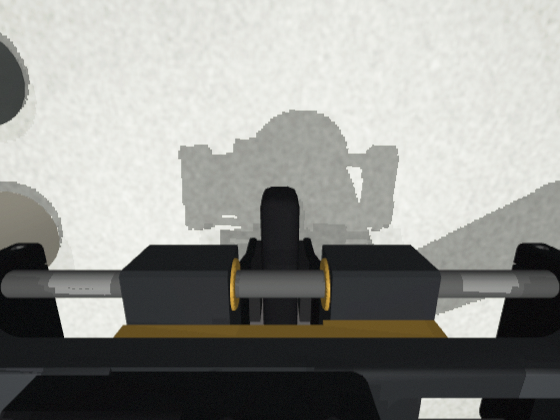

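View pics/s10d.png

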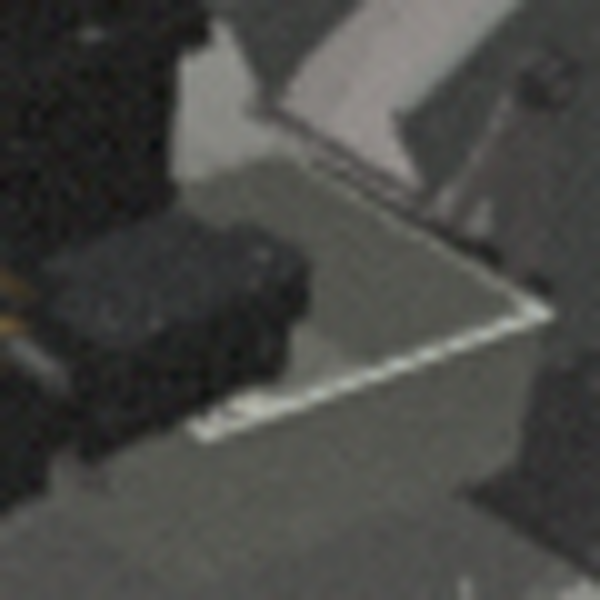

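```bash
python3 -m inch '[[[0,0,0],[0,0,0],255],[[0,0,0],[0,0,0],255],[[0,0,0],[0,0,0],255],[[0,0,0],[0,0,0],255],[[0,0,0],[0,0,0],255],[[0,0,0],[0,0,0],255]]' 60
python3 - <<'E'
from h import *
from cell import robot
to(robot,(.5305,.057,.113),-1.527)
S=robot.read_camera("scene");crop(S["frame"],290,350,140,200,10,"pics/s11d.png")
E
```

```text
clock: 13.8
eef_pos: [0.5278, 0.0586, 0.1115]
eef_rot: [3.134, -0.004, -1.527]
ft_force: [0.4, -9.6, -6.4]
finger_gap: 0.0175
clock 13.80 pos [0.5278 0.0586 0.1115] rot [ 3.1345 -0.0045 -1.527 ] gap 0.0175 F [ 0.36 -9.64 -6.4 ] joints [ 0.42  0.36 -0.39  0.   -0.83 -0.37]
turn [ 0.0071 -0.0045 -0.    ]  shift mm before turn [ 1.7 -2.6 -1.6]  after turn [ 1.7 -2.6 -1.5] dist 3.5
```

View pics/s11d.png

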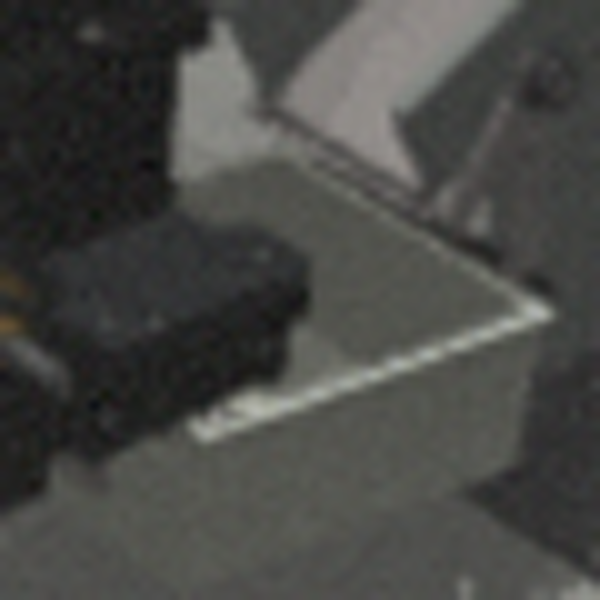

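```bash
python3 -m inch '[[[2,0,-0.3],[0,-0.008,0],255],[[3,0,-0.3],[0,-0.01,0],255],[[3,0,-0.3],[0,-0.01,0],255],[[3,0,-0.3],[0,-0.01,0],255],[[3,0,-0.3],[0,-0.01,0],255]]'
python3 - <<'E'
from h import *
from cell import robot
to(robot,(.5305,.057,.113),-1.527)
S=robot.read_camera("scene");crop(S["frame"],280,350,130,200,9,"pics/s12d.png")
E
```

```text
clock: 14.27
eef_pos: [0.5287, 0.0451, 0.1128]
eef_rot: [3.136, 0.045, -1.527]
ft_force: [-0.1, -7.1, -5.5]
finger_gap: 0.0174
clock 14.27 pos [0.5287 0.0451 0.1128] rot [ 3.1355  0.0452 -1.5269] gap 0.0174 F [-0.09 -7.14 -5.49] joints [ 0.36  0.36 -0.36 -0.06 -0.84 -0.28]
turn [0.0061 0.0452 0.0002]  shift mm before turn [-11.8  -2.3   0.3]  after turn [-11.8  -2.3  -0.2] dist 12.0
```

View pics/s12d.png

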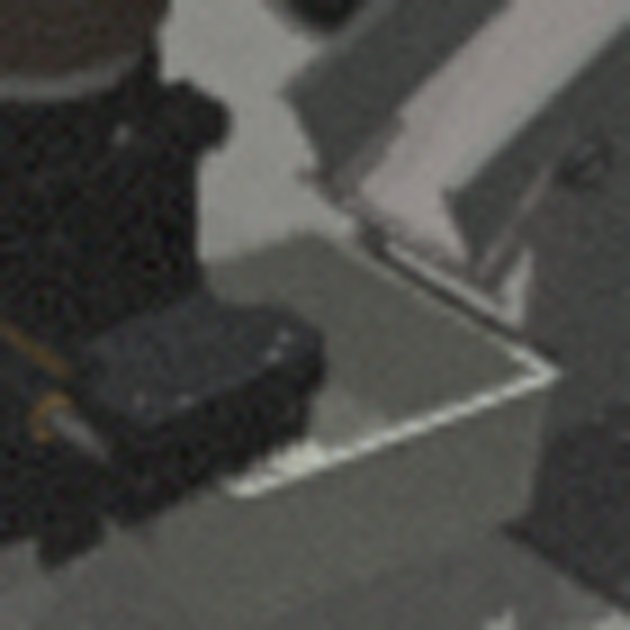

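```bash
python3 -m inch '[[[1,0,-1],[0,-0.01,0],255],[[2,0,-1],[0,-0.01,0],255],[[2,0,-1],[0,-0.01,0],255],[[3,0,-1],[0,-0.01,0],255],[[3,0,-0.5],[0,0,0],255]]'
python3 - <<'E'
from h import *
from cell import robot
to(robot,(.5305,.017,.113),-1.527)
S=robot.read_camera("scene");crop(S["frame"],280,350,130,200,9,"pics/s13d.png")
a=np.r_[robot.sense()["eef_pos"][:2]+[.0525,.1726],0]
for z in (.137,.132,.127): print(proj(S,a+[0,0,z]))
E
```

```text
clock: 14.73
eef_pos: [0.5297, 0.0342, 0.1168]
eef_rot: [3.137, 0.086, -1.527]
ft_force: [-0.5, -5.6, -4.6]
finger_gap: 0.0176
clock 14.73 pos [0.5297 0.0342 0.1168] rot [ 3.1369  0.086  -1.5273] gap 0.0176 F [-0.55 -5.6  -4.59] joints [ 0.32  0.35 -0.34 -0.11 -0.86 -0.21]
turn [ 0.0047  0.086  -0.0001]  shift mm before turn [17.4 -0.   2.3]  after turn [17.2 -0.   3.8] dist 17.6
[338.60617141 168.7475566 ]
[338.4423588  170.15003418]
[338.27933404 171.54576664]
```

View pics/s13d.png

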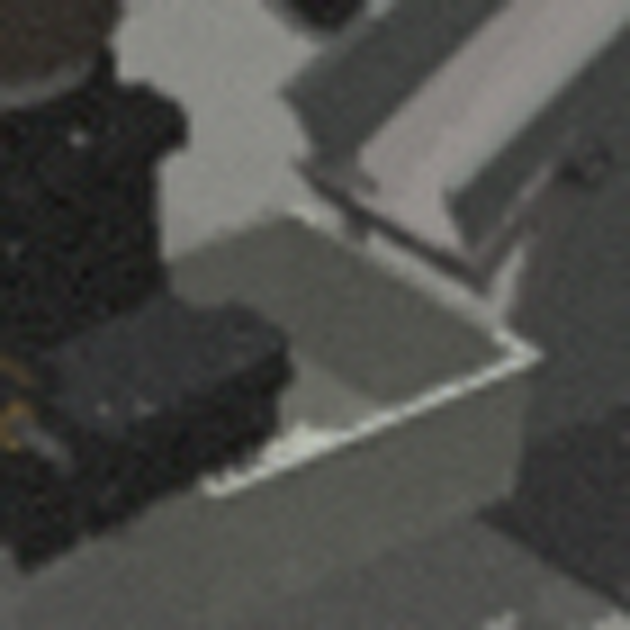

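```bash
python3 -m inch '[[[3,0,-0.3],[0,0,0],255],[[3,0,-0.3],[0,0,0],255],[[3,0,-0.3],[0,0,0],255],[[3,0,-0.3],[0,0,0],255],[[3,0,-0.3],[0,0,0],255]]'
python3 -m inch '[[[3,0,-0.3],[0,0,0],255],[[4,0,-0.4],[0,0,0],255],[[6,0,-0.5],[0,0,0],255],[[8,0,-0.7],[0,0,0],255],[[8,0,-0.7],[0,0,0],255],[[8,0,-0.7],[0,0,0],255],[[8,0,-0.7],[0,0,0],255],[[6,0,-0.5],[0,0,0],255],[[3,0,-0.3],[0,0,0],255],[[0,0,0],[0,0,0],255]]'
python3 - <<'E'
from h import *
from cell import robot
to(robot,(.5305,-.1,.13),-1.527)
S=robot.read_camera("scene");crop(S["frame"],230,380,80,230,5,"pics/s14d.png")
T=robot.read_camera("top");crop(T["frame"],20,340,160,350,2.4,"pics/t14.png")
a=np.r_[robot.sense()["eef_pos"][:2]+[.0525,.1726],0]
for z in (.137,.142,.147): print(proj(S,a+[0,0,z]))
E
```

```text
clock: 15.2
eef_pos: [0.5324, 0.0209, 0.1184]
eef_rot: [-3.14, 0.088, -1.527]
ft_force: [-0.7, -1.9, -1.1]
finger_gap: 0.0176
clock: 16.03
eef_pos: [0.5344, -0.0341, 0.1181]
eef_rot: [-3.142, 0.088, -1.528]
ft_force: [0.7, 0.5, -3.5]
finger_gap: 0.0175
clock 16.03 pos [ 0.5344 -0.0341  0.1181] rot [-3.1416  0.088  -1.528 ] gap 0.0175 F [ 0.69  0.51 -3.46] joints [ 0.19  0.36 -0.32 -0.11 -0.88 -0.07]
turn [-0.0001  0.088  -0.001 ]  shift mm before turn [ 64.4   6.7 -17.6]  after turn [ 65.7   6.8 -11.9] dist 67.1
[322.4598116  176.49171827]
[322.58881592 175.06233934]
[322.71846426 173.62582465]
```

View pics/s14d.png

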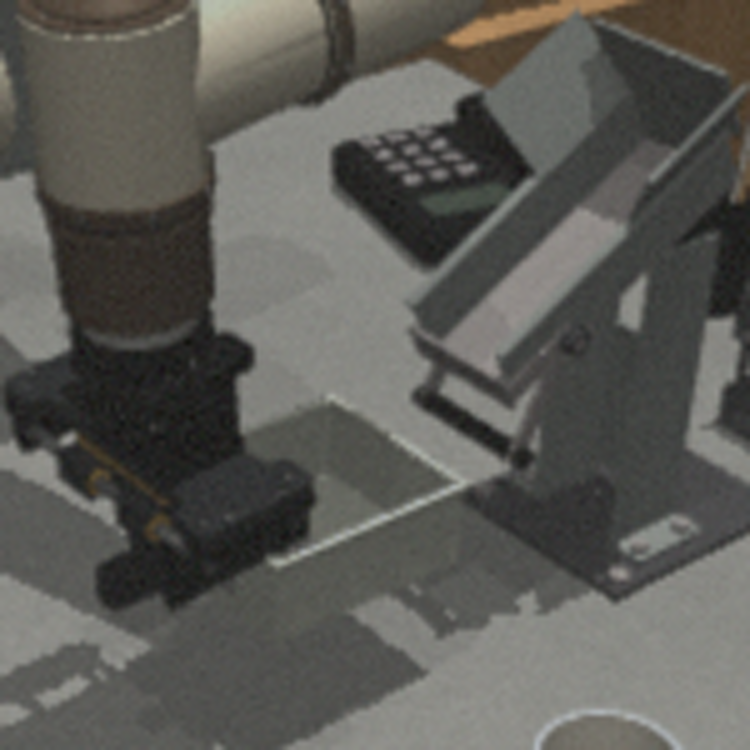

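View pics/t14.png

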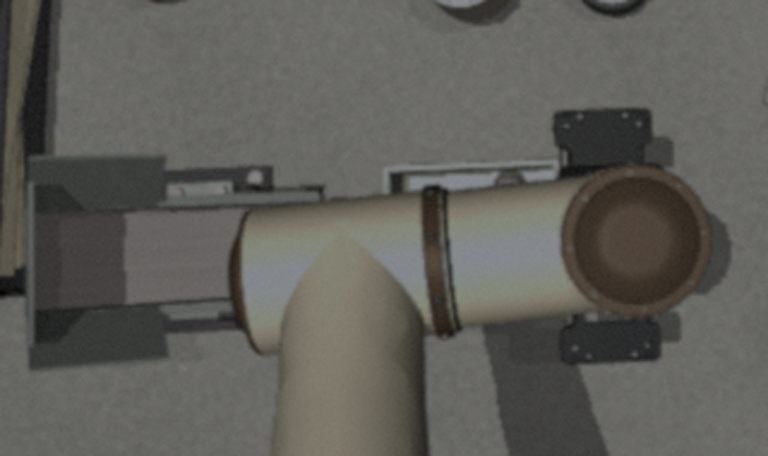

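Run:
```python
from h import *
from cell import robot
S=robot.read_camera("scene");cv2.imwrite("pics/s15.png",S["frame"][:,:,::-1])
T=robot.read_camera("top");cv2.imwrite("pics/t15.png",T["frame"][:,:,::-1])
to(robot,(.498,-.487,.118),-1.697)
```

```text
clock 16.23 pos [ 0.5344 -0.033   0.1182] rot [-3.1415  0.0881 -1.5265] gap 0.0177 F [-1.14  0.03 -3.25] joints [ 0.19  0.36 -0.32 -0.11 -0.88 -0.07]
turn [0.0074 0.0879 0.1704]  shift mm before turn [450.2  56.5 -39.6]  after turn [ 4.549e+02 -2.100e+01  2.000e-01] dist 455.4
```

View pics/s15.png

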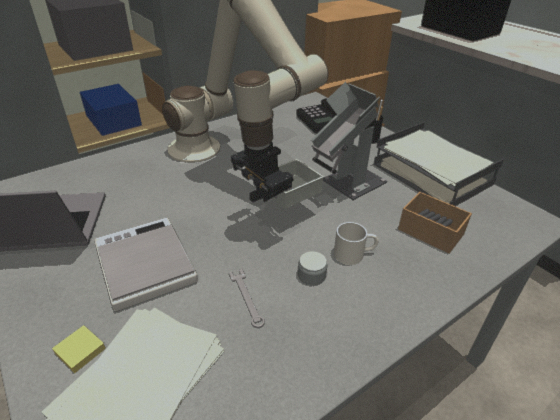

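View pics/t15.png

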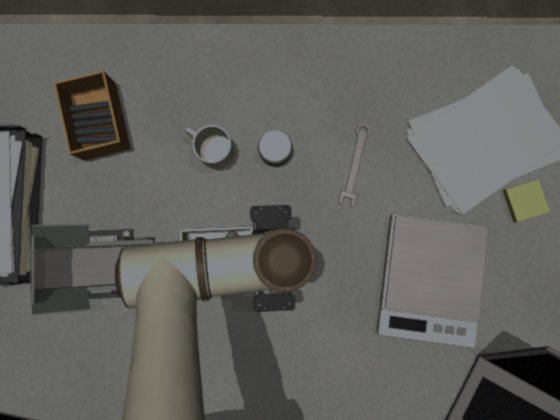

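Run:
```python
from h import *
from cell import robot
T=robot.read_camera("top"); S=robot.read_camera("scene")
crop(T["frame"],440,560,320,420,5,"pics/t_lap.png"); crop(S["frame"],0,120,180,260,6,"pics/s_lap.png")
```

```text
(no output)
```

View pics/t_lap.png

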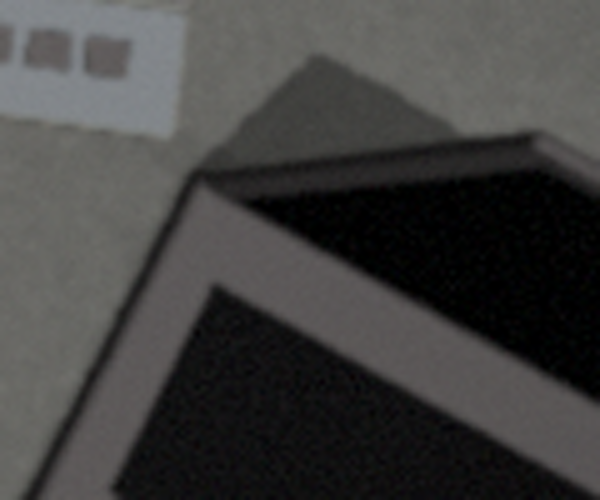

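View pics/s_lap.png

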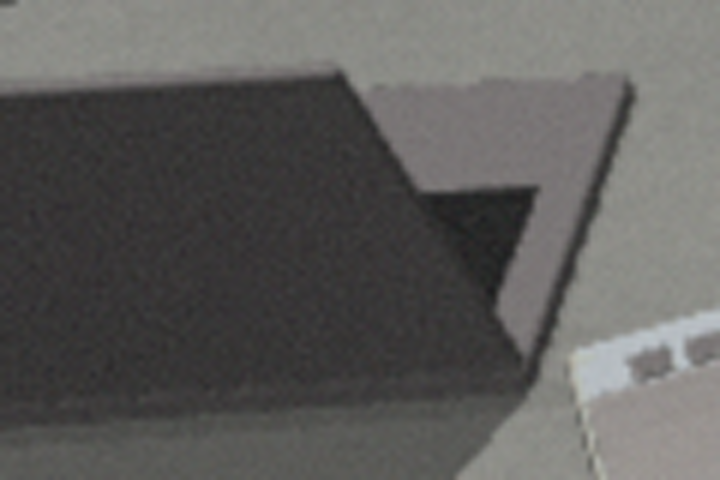

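Run:
```python
from h import *
from cell import robot
T=robot.read_camera("top"); S=robot.read_camera("scene")
def tri(a,b):
    o1,d1=ray(T,*a);o2,d2=ray(S,*b)
    t=np.linalg.lstsq(np.c_[d1,-d2],o2-o1,rcond=None)[0]; p,q=o1+d1*t[0],o2+d2*t[1]; return ((p+q)/2).round(4),np.linalg.norm(p-q).round(4)
print(tri((547,348),(56.7,192.5)),tri((480,357),(525/6,180+370/6)))
to(robot,(.515,-.487,.118),-1.527)
```

```text
(array([ 0.3803, -0.5206,  0.2266]), np.float64(0.0021)) (array([ 0.318 , -0.489 ,  0.0046]), np.float64(0.0015))
clock 16.43 pos [ 0.5344 -0.033   0.1182] rot [-3.1415  0.088  -1.5263] gap 0.0175 F [-0.97 -0.34 -3.5 ] joints [ 0.19  0.36 -0.32 -0.11 -0.88 -0.07]
turn [-0.      0.088   0.0007]  shift mm before turn [451.   39.6 -39.6]  after turn [4.527e+02 3.930e+01 2.000e-01] dist 454.4
```

```bash
python3 -m inch '[[[4,0.4,-0.4],[0,0,0],255],[[8,0.7,-0.7],[0,0,0],255],[[12,1,-1],[0,0,0],255],[[16,1.4,-1.4],[0,0,0],255],[[18,1.6,-1.6],[0,0,0],255],[[18,1.6,-1.6],[0,0,0],255],[[18,1.6,-1.6],[0,0,0],255],[[18,1.6,-1.6],[0,0,0],255],[[18,1.6,-1.6],[0,0,0],255],[[18,1.6,-1.6],[0,0,0],255]]'
python3 -m inch '[[[18,1.6,-1.6],[0,0,0],255],[[18,1.6,-1.6],[0,0,0],255],[[18,1.6,-1.6],[0,0,0],255],[[18,1.6,-1.6],[0,0,0],255],[[18,1.6,-1.6],[0,0,0],255],[[18,1.6,-1.6],[0,0,0],255],[[18,1.6,-1.6],[0,0,0],255],[[18,1.6,-1.6],[0,0,0],255],[[18,1.6,-1.6],[0,0,0],255],[[18,1.6,-1.6],[0,0,0],255]]'
python3 -m inch '[[[18,1.6,-1.6],[0,0,0],255],[[18,1.6,-1.6],[0,0,0],255],[[18,1.6,-1.6],[0,0,0],255],[[16,1.4,-1.4],[0,0,0],255],[[14,1.2,-1.2],[0,0,0],255],[[12,1,-1],[0,0,0],255],[[10,0.9,-0.9],[0,0,0],255],[[8,0.7,-0.7],[0,0,0],255],[[5,0.4,-0.4],[0,0,0],255],[[4,0.4,-0.4],[0,0,0],255]]'
python3 - <<'E'
from h import *
from cell import robot
to(robot,(.515,-.487,.118),-1.527)
S=robot.read_camera("scene");crop(S["frame"],40,240,140,320,4,"pics/s16.png")
T=robot.read_camera("top");crop(T["frame"],340,540,180,360,4,"pics/t16.png")
E
```

```text
clock: 17.27
eef_pos: [0.5274, -0.1843, 0.1182]
eef_rot: [-3.141, 0.088, -1.528]
ft_force: [0.7, 0.0, -3.6]
finger_gap: 0.017
clock: 18.1
eef_pos: [0.5191, -0.3656, 0.1181]
eef_rot: [-3.141, 0.088, -1.528]
ft_force: [0.9, -1.5, -2.6]
finger_gap: 0.0176
clock: 18.93
eef_pos: [0.5143, -0.4878, 0.1181]
eef_rot: [3.142, 0.088, -1.527]
ft_force: [-1.2, -0.6, -3.4]
finger_gap: 0.0172
clock 18.93 pos [ 0.5143 -0.4878  0.1181] rot [ 3.1415  0.0883 -1.527 ] gap 0.0172 F [-1.2  -0.64 -3.45] joints [-0.56  0.65  0.17 -0.08 -1.15  0.64]
turn [ 0.      0.0883 -0.    ]  shift mm before turn [-0.8 -0.7  0.2]  after turn [-0.8 -0.7  0.1] dist 1.1
```

View pics/s16.png

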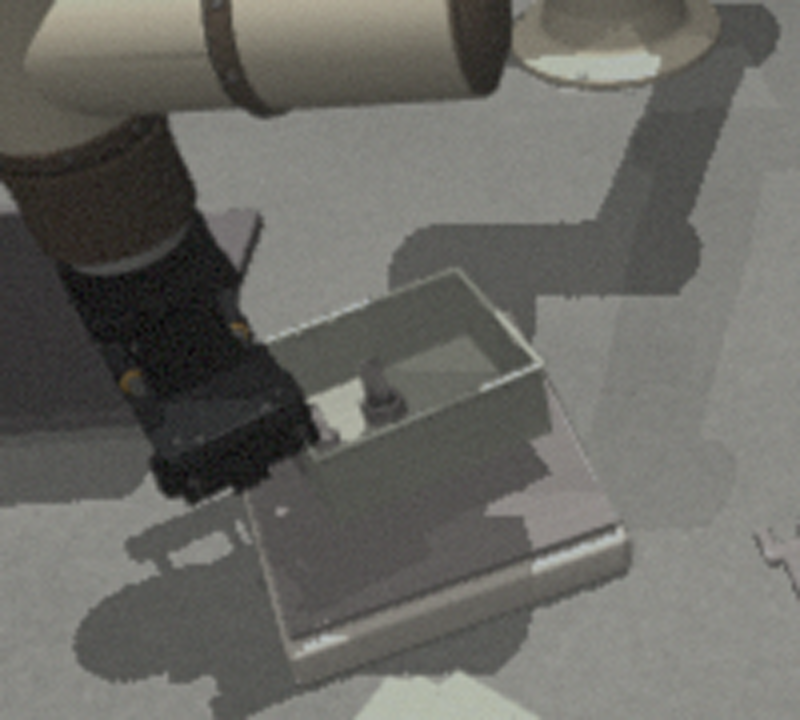

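View pics/t16.png

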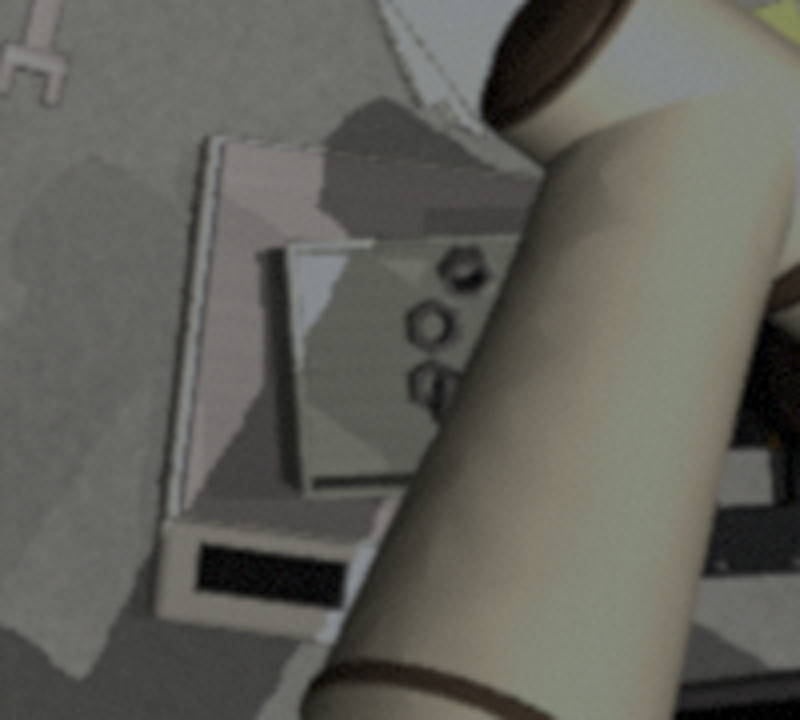

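Run:
```python
from h import *
from cell import robot
T=robot.read_camera("top");S=robot.read_camera("scene")
a=at(T,411.5,241.3,.14);b=at(T,415.2,303.8,.14);print(a,b,np.linalg.norm(a-b))
d=(a-b)/np.linalg.norm(a-b); n=np.array([-d[1],d[0],0]); c=(a+b)/2-n*.07; print("pan yaw",np.degrees(np.arctan2(n[1],n[0])),"centre",c)
y=robot.sense()["eef_rot"][2]; p=robot.sense()["eef_pos"]; print("centre from TCP",p-.1*np.array([np.cos(y),np.sin(y),0]))
# rim heights in scene at the far +x corner
print(proj(S,a),proj(S,a+[0,0,.005]),"obs",40+541/4,140+365/4)
q=a-n*.14; print("near",proj(S,q),"obs",40+315/4,140+457/4)
```

```text
[ 0.56589333 -0.3109237   0.14      ] [ 0.44548282 -0.31596155  0.14      ] 0.12051584983576255
pan yaw 92.39579649249121 centre [ 0.50861424 -0.38338144  0.14      ]
centre from TCP [ 0.51010217 -0.38695169  0.11828628]
[176.23495975 229.24730371] [175.95460206 227.69926813] obs 175.25 231.25
near [120.54103702 253.41649573] obs 118.75 254.25
```

```bash
python3 -m inch '[[[0,-1,0],[0,-0.01,0],255],[[0,-1,0],[0,-0.01,0],255],[[0.5,0,5],[0,0,0],255],[[0.5,0,5],[0,0,0],255],[[0.5,0,5],[0,0,0],255],[[0.5,0,5],[0,0,0],255],[[0.5,0,5],[0,0,0],255],[[0.4,0,4],[0,0,0],255],[[0.2,0,2],[0,0,0],255],[[0,0,0],[0,0,0],255]]'
python3 - <<'E'
from h import *
from cell import robot
to(robot,(.515,-.487,.078),-1.527)
S=robot.read_camera("scene");crop(S["frame"],60,210,170,310,5,"pics/s17.png")
E
```

```text
clock: 19.97
eef_pos: [0.5161, -0.4868, 0.0862]
eef_rot: [3.14, 0.109, -1.527]
ft_force: [-0.0, -0.2, -2.7]
finger_gap: 0.0176
clock 19.97 pos [ 0.5161 -0.4868  0.0862] rot [ 3.1405  0.1089 -1.527 ] gap 0.0176 F [-0.05 -0.2  -2.69] joints [-0.57  0.68  0.17 -0.1  -1.12  0.66]
turn [0.0011 0.1089 0.    ]  shift mm before turn [1.1 1.1 8.2]  after turn [0.2 1.1 8.2] dist 8.3
```

View pics/s17.png

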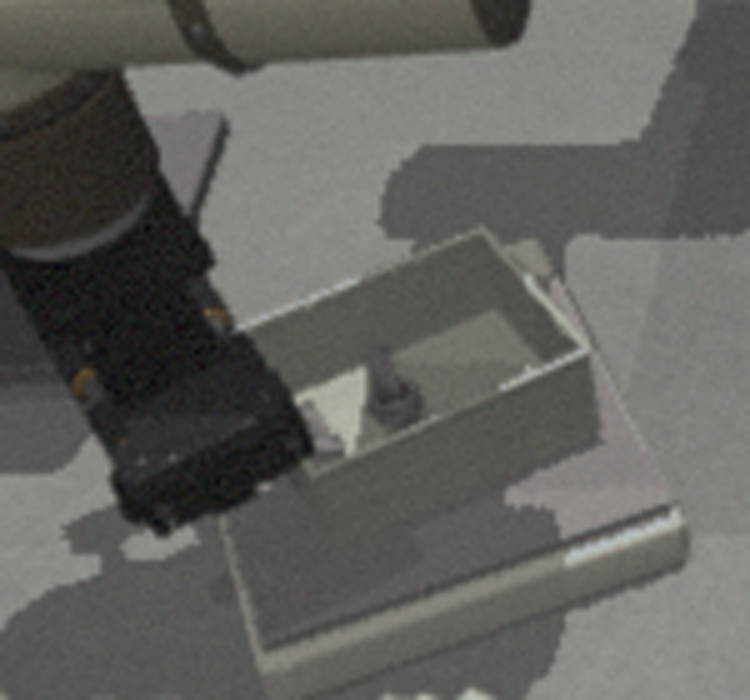

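```bash
python3 -m inch '[[[0.1,0,1],[0,0,0],255],[[0.1,0,1],[0,0,0],255],[[0.1,0,1],[0,0,0],255],[[0.1,0,1],[0,0,0],255]]'
python3 -m inch '[[[0.1,0,1],[0,0,0],255],[[0.1,0,1],[0,0,0],255]]'
python3 -m inch '[[[0.1,0,1],[0,0,0],255],[[0,0,0],[0,0,0],255]]'
```

```text
clock: 20.35
eef_pos: [0.5165, -0.487, 0.0833]
eef_rot: [-3.141, 0.108, -1.527]
ft_force: [-0.1, 0.1, -3.7]
finger_gap: 0.0173
clock: 20.52
eef_pos: [0.5164, -0.4869, 0.081]
eef_rot: [-3.142, 0.108, -1.527]
ft_force: [-0.2, -0.5, -3.1]
finger_gap: 0.0173
clock: 20.68
eef_pos: [0.5163, -0.4868, 0.0798]
eef_rot: [3.141, 0.108, -1.527]
ft_force: [-0.4, 0.1, -3.0]
finger_gap: 0.0176
```

```bash
python3 -m inch '[[[0.1,0,0.7],[0,0,0],255],[[0,0,0.5],[0,0,0],255],[[0,0,0],[0,0,0],255]]'
python3 -m inch '[[[0.1,0,0.7],[0,0,0],255],[[0,0,0.3],[0,0,0],255],[[0,0,0],[0,0,0],255]]'
python3 -m inch '[[[0.1,0,0.7],[0,0,0],255],[[0,0,0.3],[0,0,0],255],[[0,0,0],[0,0,0],255]]'
```

```text
clock: 20.93
eef_pos: [0.5164, -0.4869, 0.0788]
eef_rot: [3.141, 0.108, -1.527]
ft_force: [-0.5, -0.1, -3.6]
finger_gap: 0.0176
clock: 21.18
eef_pos: [0.5165, -0.487, 0.0783]
eef_rot: [-3.141, 0.108, -1.527]
ft_force: [0.2, -0.2, -2.7]
finger_gap: 0.0176
clock: 21.43
eef_pos: [0.5166, -0.4872, 0.0781]
eef_rot: [-3.141, 0.107, -1.526]
ft_force: [-1.8, 1.5, 2.9]
finger_gap: 0.0176
```

```bash
python3 -m inch '[[[0,0,0],[0,0,0],255],[[0,0,0],[0,0,0],185],[[0,0,0],[0,0,0],170],[[0,0,0],[0,0,0],150],[[0,0,0],[0,0,0],120],[[0,0,0],[0,0,0],100],[[0,0,0],[0,0,0],100],[[0,0,0],[0,0,0],100],[[0,0,0],[0,0,0],100],[[0,0,0],[0,0,0],100]]'
python3 - <<'E'
from h import *
from cell import robot
to(robot,(.515,-.487,.078),-1.527)
s=robot.sense();c=robot.read_camera("wrist"); cv2.imwrite("pics/w18.png",c["frame"][:,:,::-1])
S=robot.read_camera("scene");crop(S["frame"],60,210,170,310,5,"pics/s18.png")
E
```

```text
clock: 22.27
eef_pos: [0.5164, -0.4869, 0.0768]
eef_rot: [-3.142, 0.108, -1.527]
ft_force: [-0.5, -0.1, -0.7]
finger_gap: 0.0522
clock 22.27 pos [ 0.5164 -0.4869  0.0768] rot [-3.1416  0.108  -1.5267] gap 0.0522 F [-0.53 -0.09 -0.74] joints [-0.57  0.69  0.16 -0.1  -1.1   0.66]
turn [0.     0.108  0.0003]  shift mm before turn [-0.1  1.4 -1.2]  after turn [ 0.1  1.4 -1.2] dist 1.9
```

View pics/w18.png

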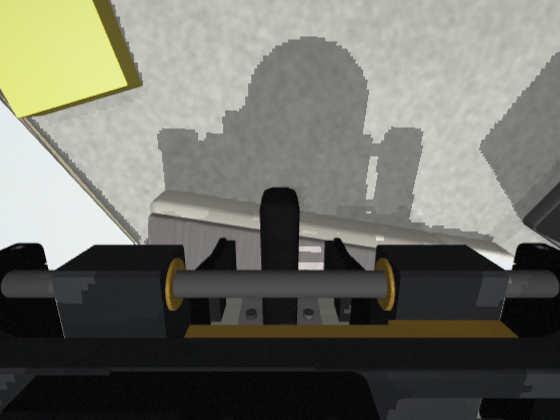

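View pics/s18.png

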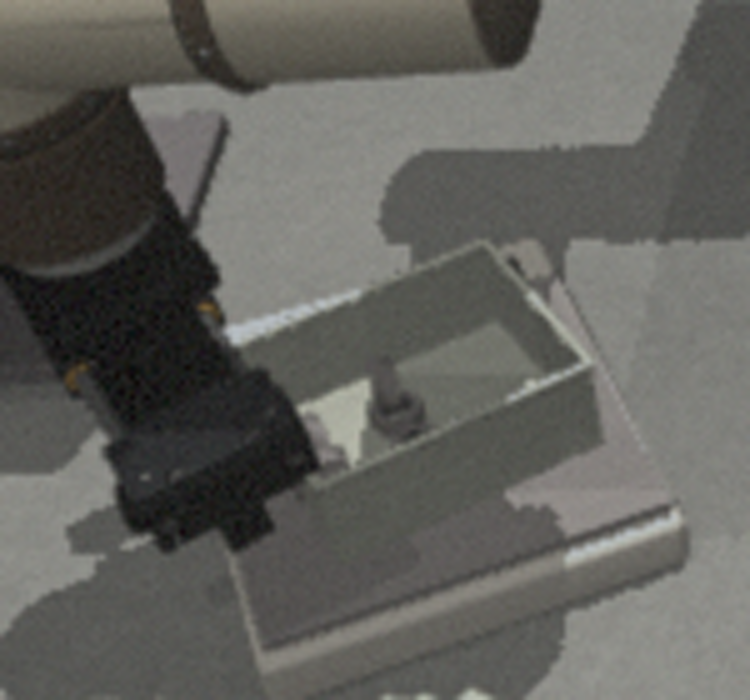

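```bash
python3 -m inch '[[[0,0,-3],[0,0,0],100],[[0,0,-5],[0,0,0],100],[[0,0,-8],[0,0,0],100],[[0,0,-12],[0,0,0],100],[[0,0,-15],[0,0,0],100],[[0,0,-18],[0,0,0],100],[[0,0,-18],[0,0,0],100],[[0,0,-18],[0,0,0],100],[[0,0,-18],[0,0,0],100],[[0,0,-15],[0,0,0],100]]'
python3 - <<'E'
from h import *
from cell import robot
to(robot,(.515,-.487,.23),-1.527)
T=robot.read_camera("top");crop(T["frame"],340,540,180,360,4,"pics/t19.png")
S=robot.read_camera("scene");crop(S["frame"],60,210,170,310,5,"pics/s19.png")
s=robot.sense();c=robot.read_camera("wrist"); cv2.imwrite("pics/w19.png",c["frame"][:,:,::-1])
E
```

```text
clock: 23.2
eef_pos: [0.5173, -0.5015, 0.2096]
eef_rot: [-3.139, 0.105, -1.526]
ft_force: [-0.1, -0.1, -0.3]
finger_gap: 0.0529
clock 23.20 pos [ 0.5173 -0.5015  0.2096] rot [-3.1391  0.1055 -1.5265] gap 0.0529 F [-0.07 -0.05 -0.32] joints [-0.58  0.61  0.34 -0.09 -1.37  0.65]
turn [-0.0024  0.1055  0.0004]  shift mm before turn [-16.7   1.6 -18.8]  after turn [-14.6   1.7 -20.4] dist 25.2
```

View pics/t19.png

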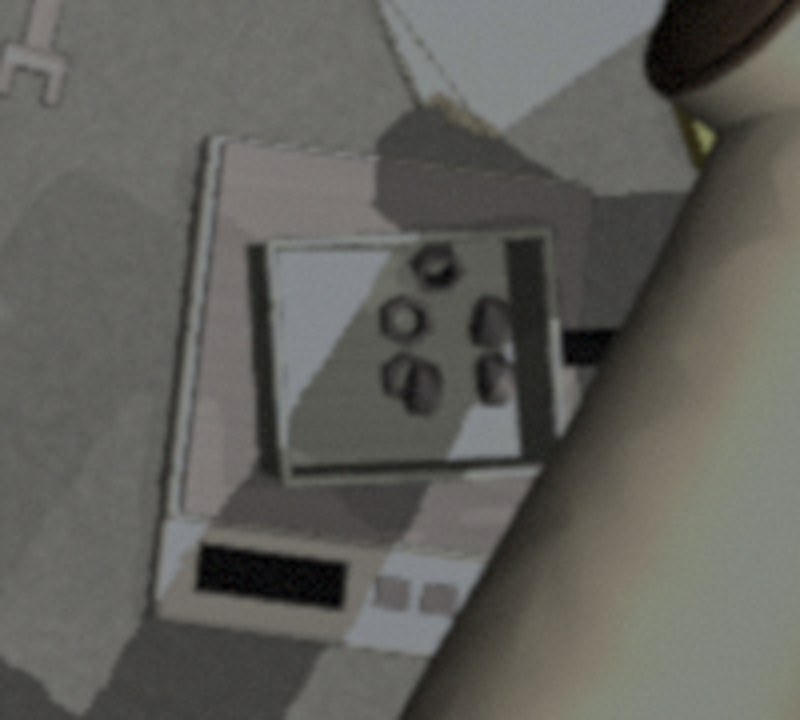

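View pics/s19.png

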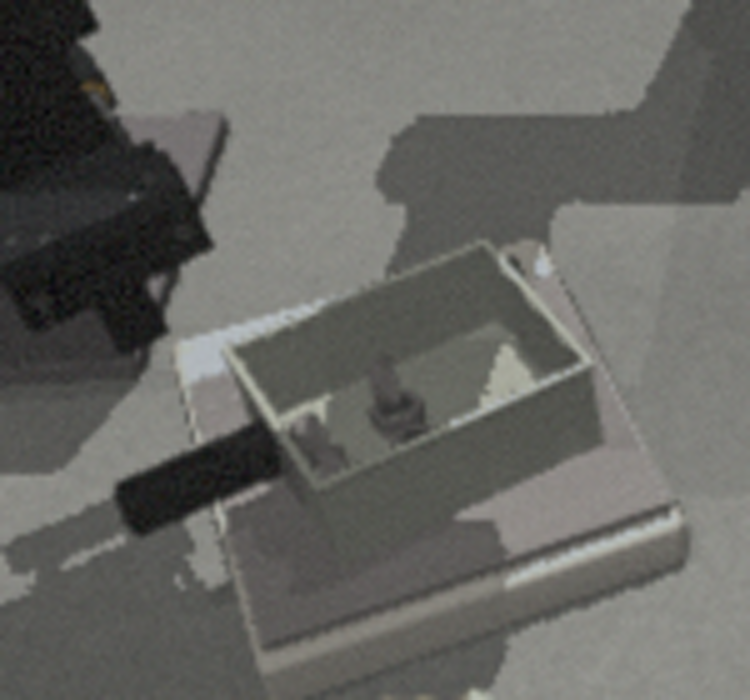

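View pics/w19.png

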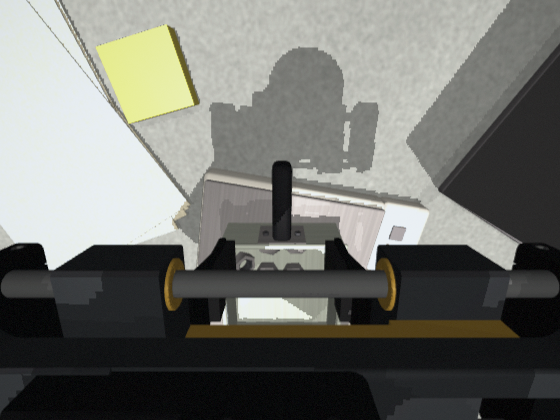

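```bash
python3 -m inch '[[[5,0,-12],[0,0.03,0],100],[[5,0,-12],[0,0.03,0],100],[[3,0,-10],[0,0.03,0],100],[[0,0,-5],[0,0,0],100],[[0,0,0],[0,0,0],100]]'
python3 - <<'E'
from h import *
from cell import robot
T=robot.read_camera("top")
f=lambda u,v,z:at(T,340+u/4,180+v/4,z)
a,b,c=f(272,240,.103),f(548,232,.103),f(285,480,.103)
print(a,b,c,np.linalg.norm(a-b),np.linalg.norm(a-c)); print("pan centre",(b+c)/2)
print("scale",(f(217,142,.048)+f(212+370,187,.048))/2, f(217,142,.048), f(180,518,.048))
print(robot.sense()["joints"].round(2),robot.sense()["eef_pos"],robot.sense()["ft_force"])
S=robot.read_camera("scene"); cv2.imwrite("pics/s20.png",S["frame"][:,:,::-1]); cv2.imwrite("pics/t20.png",T["frame"][:,:,::-1])
E
```

```text
clock: 23.77
eef_pos: [0.5183, -0.5166, 0.2462]
eef_rot: [-3.139, 0.016, -1.526]
ft_force: [0.6, 0.7, 0.1]
finger_gap: 0.0526
[ 0.56913348 -0.31325931  0.103     ] [ 0.57385644 -0.45285764  0.103     ] [ 0.44905835 -0.31774914  0.103     ] 0.13967820304777412 0.12015904603557365
pan centre [ 0.51145739 -0.38530339  0.103     ]
scale [ 0.61093955 -0.39551101  0.048     ] [ 0.62255327 -0.29823531  0.048     ] [ 0.42353173 -0.2758571   0.048     ]
[-0.57  0.57  0.35 -0.02 -1.35  0.62] [ 0.51803539 -0.51640433  0.24500979] [-0.31087307  0.43224001 -0.00244511]
```

View pics/s20.png

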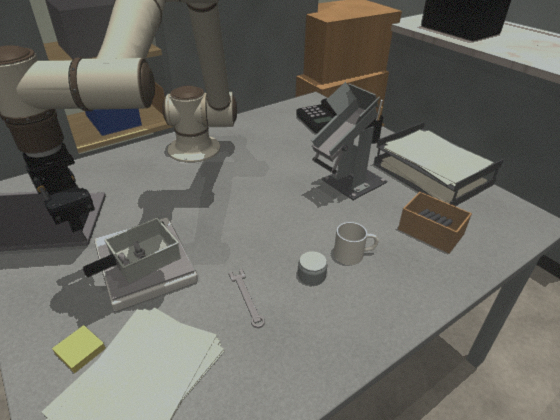

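View pics/t20.png

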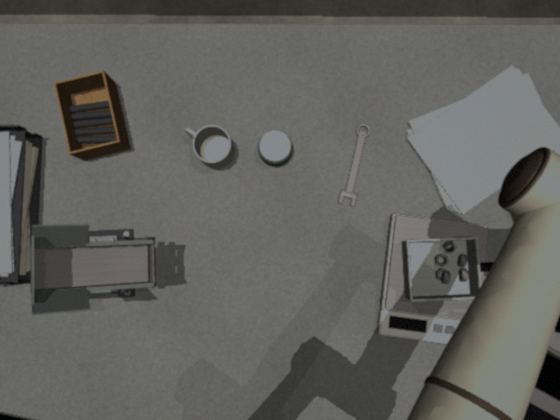

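Run:
```python
from cell import robot
s=robot.sense(); print(s["clock"],abs(s["qd"]).max())
print(robot.hand_in())
```

```text
23.8667 0.013825217751396543
the job is handed in; nothing more can be done
None
```

The job is done and handed in at 23.9 s. The pan stands on the scale with all six nuts in it, and no nut is visible on the desk.

I gripped the pan's handle at 60 N and pushed the feeder's bar to its stop with about 10 N. I held it there for about 2.5 s until the chute was empty, then backed off so the gate closed. I set the pan down with about 6 N of contact and let go.

**Last checks:**
- **Nuts:** the top picture shows six in the pan.
- **Centring:** the pan's centre is about 1 mm from the middle of the platform, by the top camera. The scene camera disagreed with the top camera by about 2 to 3 mm throughout.
- **Feeder:** the chute is empty and the gate is closed.
- **Bystanders:** the wrench, mug and tin look unmoved.
- **Robot:** it stands clear of everything.

**Not as asked:** the pan was not quite level under the feeder. It slipped in the grip when the nuts landed and dipped about 0.08 rad (roughly 13 mm at the far wall). I levelled it while backing off, so some nuts were caught in a slightly tilted pan.

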